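# Pack the dropper bottles into the spring-lid case

### The job

Press the release key on the front of the carrying case so that its lid springs open, stand every dropper bottle from the bench upright in a well of the case, one to a well, fully down on the floor of the well, and then swing the lid shut until it latches and stays shut. Leave the other things on the bench where they are.

Things in the scene. Friction and masses are not known exactly. Their poses are not given: they have to be found in the camera images.
- case: Carrying case, fixed: black base 152 mm deep (x) by 204 wide (y), top face 26 mm above the bench, six round wells; origin at the centre of its underside, z up, front (release key) toward its own -x, hinge along its +x edge. A grey hollow lid 90 mm high covers the base when shut (top 124 mm above the bench)
- well0 (a point): centre of the floor of the well at case (-34, -64) mm. All wells: round, 51 mm wide, 16 mm deep, floor 10 mm above the bench; any bottle may go in any well
- well1 (a point): floor centre of the well at case (-34, 0) mm
- well2 (a point): floor centre of the well at case (-34, 64) mm
- well3 (a point): floor centre of the well at case (34, -64) mm
- well4 (a point): floor centre of the well at case (34, 0) mm
- well5 (a point): floor centre of the well at case (34, 64) mm
- lid (a joint): angle of the lid (rad): 0 shut (it rests at up to 0.01 when latched), 1.85 open against its stop; a spring drives it open in about a second whenever the latch does not hold it; 1 to 3 N on the tab moves it and, at about 0.05 on the way down, 6 N takes its tongue past the latch, which then holds by itself
- lid_hinge (a point): point on the hinge line of the lid, 80 mm behind the case's centre and 34 mm above the bench; the line runs along the case's y
- lid_tab (a point): centre of the upper face of the lid's pull tab, a plate 60 mm along y, 6 mm thick, 34 mm out of the lid's front wall; point 10 mm from its free edge, at case (-100, 66) mm, 101 mm up when shut. z axis normal to the face. With the lid open the tab points up and this face looks away from the robot: push on it all along its arc about lid_hinge to close the lid
- key (a joint): angle of the release key (rad): 0 at rest, 0.24 pressed to its stop; springs back. The lid is let go at about 0.13 (pad 5 mm down, 4 N); shutting the lid pushes the key aside and it snaps back over the lid's tongue by itself
- key_pad (a point): centre of the top of the release key's pad, an aluminium plate 34 by 36 mm on the front of the case, 55 mm above the bench at rest; press it straight down; its stop is 8 mm down, at 5 to 6 N
- dropper0_mid (a point): centre (half-way up, 49 mm above its underside) of a dropper bottle: black weighted foot 46 mm across and 14 mm high, clear body 33 mm across to 55 mm, black neck 22 mm across to 69 mm, red rubber bulb 14 mm across to 98 mm; z axis up the bottle; 0.28 kg; grasp the body. Three to five of the six are present; absent ones read None
- dropper1_mid (a point): the same for another bottle
- dropper2_mid (a point): the same for another bottle
- dropper3_mid (a point): the same for another bottle
- dropper4_mid (a point): the same for another bottle
- can: bystander: black canister with a grey cap, 37 mm across, 52 mm high, standing near the bottles; origin at its underside
- tweezers: bystander: steel forceps lying on the bench, 132 mm long
- dropper5_mid (a point): the same for another bottle
- microscope_front (a point): foremost middle point of the eyepieces of the microscope between bottles and case (fixed, always in the same place, 350 mm tall); it reaches 270 mm back (+x) from here and 85 mm to either side (y): keep arm and gripper off it

How it is judged:
On the way, in this order (a step that is already met when the one before it is completed fails the run):
1. the release has been pressed and the lid has sprung open (value of joint lid above 1.6 rad), for 0.2 s.
2. every bottle stands upright on the floor of a well, with the lid still open (x of dropper0_mid in the frame of case between -0.06 and 0.06 m and y of dropper0_mid in the frame of case between -0.09 and 0.09 m and z of each of dropper0_mid, dropper1_mid, dropper2_mid, dropper3_mid, dropper4_mid, dropper5_mid in the frame of case below 0.065 m and angle between each of dropper0_mid, dropper1_mid, dropper2_mid, dropper3_mid, dropper4_mid, dropper5_mid's own z axis and vertical below 0.12 rad and x of dropper1_mid in the frame of case between -0.06 and 0.06 m and y of dropper1_mid in the frame of case between -0.09 and 0.09 m and x of dropper2_mid in the frame of case between -0.06 and 0.06 m and y of dropper2_mid in the frame of case between -0.09 and 0.09 m and x of dropper3_mid in the frame of case between -0.06 and 0.06 m and y of dropper3_mid in the frame of case between -0.09 and 0.09 m and x of dropper4_mid in the frame of case between -0.06 and 0.06 m and y of dropper4_mid in the frame of case between -0.09 and 0.09 m and x of dropper5_mid in the frame of case between -0.06 and 0.06 m and y of dropper5_mid in the frame of case between -0.09 and 0.09 m and value of joint lid above 1.2 rad), for 0.2 s.
At the end, for the whole second after the job is handed in: every bottle present stands in a well (its middle over the case and under 65 mm above the bench, so within 6 mm of fully down; tilt under 0.12 rad), the lid is shut and stays shut by its latch (under 0.05 rad) and the release key has sprung back (under 0.08 rad) (x of dropper0_mid in the frame of case between -0.06 and 0.06 m and y of dropper0_mid in the frame of case between -0.09 and 0.09 m and z of each of dropper0_mid, dropper1_mid, dropper2_mid, dropper3_mid, dropper4_mid, dropper5_mid in the frame of case below 0.065 m and angle between each of dropper0_mid, dropper1_mid, dropper2_mid, dropper3_mid, dropper4_mid, dropper5_mid's own z axis and vertical below 0.12 rad and x of dropper1_mid in the frame of case between -0.06 and 0.06 m and y of dropper1_mid in the frame of case between -0.09 and 0.09 m and x of dropper2_mid in the frame of case between -0.06 and 0.06 m and y of dropper2_mid in the frame of case between -0.09 and 0.09 m and x of dropper3_mid in the frame of case between -0.06 and 0.06 m and y of dropper3_mid in the frame of case between -0.09 and 0.09 m and x of dropper4_mid in the frame of case between -0.06 and 0.06 m and y of dropper4_mid in the frame of case between -0.09 and 0.09 m and x of dropper5_mid in the frame of case between -0.06 and 0.06 m and y of dropper5_mid in the frame of case between -0.09 and 0.09 m and value of joint lid below 0.05 rad and value of joint key below 0.08 rad); the robot touches nothing.
It fails at once if the canister on the bench is moved more than 3 cm (distance of can from where it was at the start of the episode above 0.03 m).
It fails at once if the forceps on the bench is moved more than 3 cm (distance of tweezers from where it was at the start of the episode above 0.03 m).
Of dropper0, dropper1, dropper2, dropper3, dropper4, dropper5 only 3 to 5 are there at a start; the rules pass over those that are not, and their reading is None.
At some moment in a run one of dropper0, dropper1, dropper2, dropper3, dropper4, dropper5 may be knocked a few centimetres aside while the robot is not near it.
It also fails if it takes over 210 s, if anything falls off the work surface, if the arm or the gripper's body presses on something with over 40 N, if the wrist force passes 120 N, or if a joint passes its speed limit or range.

### The arm

A 6-joint arm with a two-finger parallel gripper is mounted at the origin on a cart in front of the work surface, level with it; the furniture and walls round the work are solid. World frame = base frame: x ahead of the robot, y to its left, z up, the work surface at z = 0. Lengths are in m, angles in rad, forces in N, time in s.
With the tool pointing down it reaches from about 0.25 to 0.775 m from the base axis. Payload 4 kg.
Tool frame: the origin (TCP) lies on the centre line of the jaws, within the pads' length; the fingertips stand 25 mm ahead of it and the grasp point (between the pads) lies 6 mm ahead of it; z points along the fingers, y is the line along which they close (so a half turn about z gives the same grasp; the last joint's range is limited). The gripper opens to 94 mm and grips with 3 to 60 N. Pads are 16 mm wide; open, the fingers measure 119 mm over their backs; the gripper's body (75 mm by 177 mm) begins 78 mm behind the grasp point.
Start: joints at [1.21, 0.087, 1.371, -0, 1.684, -0.103], TCP at [0.14, 0.532, 0.231] pointing down, gripper open.
Joint ranges: [-3.1, 3.1], [-0.76, 2.03], [0.27, 2.55], [-1.08, 4.22], [0.17, 2.65], [-2.57, 2.57]. Speed limits (rad/s): [2.79, 2.79, 3.14, 3.14, 3.14, 3.14].

### API

Orientations are given as [roll, pitch, yaw] about the fixed x, y, z axes, in that order (R = Rz(yaw) Ry(pitch) Rx(roll)).
In Python, from bench import robot, imaging gives the robot as it stands. The module is installed in compiled form; this text tells all that it offers.
- The arm moves only by the tool drive_tool, never from a script. Its argument "series" is a list of rows, each a list of 3 entries, a list of its own where there are three numbers: the finger opening in m, from 0 to 0.094, then the shift along the tool's x, y, z in m, then the turn, a rotation vector about the tool's x, y, z in rad. A call has 1 to 5 rows; each row is the pose to reach, as a shift and turn from the pose commanded when the call began, along the tool's axes at that moment; what a row does not reach only later rows make up. A row lasts 1/8 s, in which the tool goes at most 62.5 mm and 10.7 degrees, less where a joint would pass 70% of its speed; a pose out of reach is approached as far as the arm can. A call with a gripper value outside its range is refused whole. The fingers move at their own pace and stop on an object; the grip force is fixed at half the most. Time passes only in rows, so rows that repeat a pose let the fingers close. It gives the time, the measured TCP pose, the force, the opening and the grip force at its end, in the units of the state.
- robot.get_obs(): the state, without advancing time (a new reading comes with each control period).
- imaging.snapshot(name): name is "side" or "top" or "wrist"; returns the picture (480x640x3 uint8, red, green, blue); there is no depth.
- imaging.get_calibration(name): a dict with "intrinsics" (3x3 intrinsics, pixels), "position" and "rotation" of the camera in the world. Camera axes: x right, y up, looking along -z (the intrinsics and any distortion apply to the point x, -y, -z); pixel columns grow to the right and rows downward; lengths in m; the calibration is good to about 2 mm. A picture is of the moment at which its call begins: read the wrist's pose just before it. get_calibration takes no time and is no camera call; for the wrist camera it gives the pose at the moment of the call.
- robot.close_job(): hands the job in; it is judged then, once.
The state is a dict: "time": time; "joint_positions": joint angles; "qvel": joint speeds; "joint_torque": joint torques, N m; "tool_pos": TCP position; "ee_rot": TCP orientation; "wrist_force": force on the tool from outside, world axes, zero at the start; "wrist_torque": the same for the moment, N m; "width": finger opening in m; "finger_force": force on a finger pad.
Only numpy, scipy, OpenCV 4.12 (cv2) and the standard library are available. Lean on these libraries where they do the work, as an engineer would, in place of code of your own. Each camera call takes 0.05 s, during which the arm holds its last target. There are 200 camera calls.

## Working session

There is one attempt and no reset: what is moved stays moved. The work goes in short steps, Python scripts to look and compute and a tool call to move; the robot and the scene stay as the last step left them, time stands still between calls to the robot, and variables do not carry over. Pictures are saved under pics/ and viewed, at most 14 in all, crops included, and the job is handed in when it is done.

Besides the shell and the picture viewer there is one more tool, called after ">>>" as name([rows], argument=value, ...), one row to a line, values as JSON. drive_tool: Moves the arm, as the interface text tells. Its arguments: {"type":"object","properties":{"series":{"type":"array"}},"required":["series"]}

```bash
mkdir -p pics
cat > h.py <<'E'
from bench import robot, imaging
import numpy as np, cv2
from scipy.spatial.transform import Rotation as R
def snap(n,f):
    im=imaging.snapshot(n); cv2.imwrite('pics/'+f,im[:,:,::-1]); return im
def rot(c):
    r=np.array(c['rotation']); return r if r.shape==(3,3) else R.from_euler('xyz',r).as_matrix()
def proj(c,P):
    p=rot(c).T@(np.array(P,float)-c['position']); k=np.array(c['intrinsics']); q=k@[p[0],-p[1],-p[2]]; return q[:2]/q[2]
def back(c,uv,z):
    k=np.array(c['intrinsics']); d=np.linalg.inv(k)@[uv[0],uv[1],1]; d=rot(c)@[d[0],-d[1],-d[2]]
    p=np.array(c['position']); return p+d*(z-p[2])/d[2]
def st():
    o=robot.get_obs(); print({k:np.round(o[k],4).tolist() for k in('time','tool_pos','ee_rot','joint_positions','wrist_force','width')})
    return o
E
python3 - <<'E'
from h import *
st()
for n in('top','side','wrist'):
    c=imaging.get_calibration(n); print(n,c); snap(n,n+'0.png')
E
```

```text
{'time': 0.0, 'tool_pos': [0.1401, 0.5314, 0.2293], 'ee_rot': [-3.1394, -0.0002, 2.8838], 'joint_positions': [1.2099, 0.088, 1.3722, -0.0, 1.6836, -0.1031], 'wrist_force': [0.2401, 0.3495, 0.547], 'width': 0.094}
top {'intrinsics': array([[562.89567404,   0.        , 319.55937152],
       [  0.        , 562.89567404, 244.46563193],
       [  0.        ,   0.        ,   1.        ]]), 'position': array([0.25219748, 0.10825083, 1.67666647]), 'rotation': array([ 0.18659623, -0.014449  , -1.55630366])}
side {'intrinsics': array([[437.75767361,   0.        , 318.61512465],
       [  0.        , 437.75767361, 237.60469654],
       [  0.        ,   0.        ,   1.        ]]), 'position': array([ 0.09416602, -0.39140091,  0.87605773]), 'rotation': array([ 0.76940613, -0.00990093, -0.69189845])}
wrist {'intrinsics': array([[422.98920553,   0.        , 314.37754192],
       [  0.        , 422.98920553, 238.99314527],
       [  0.        ,   0.        ,   1.        ]]), 'position': array([0.0605899 , 0.55194538, 0.38431207]), 'rotation': array([-0.28589834,  0.00223844,  1.31271836])}
```

View pics/top0.png

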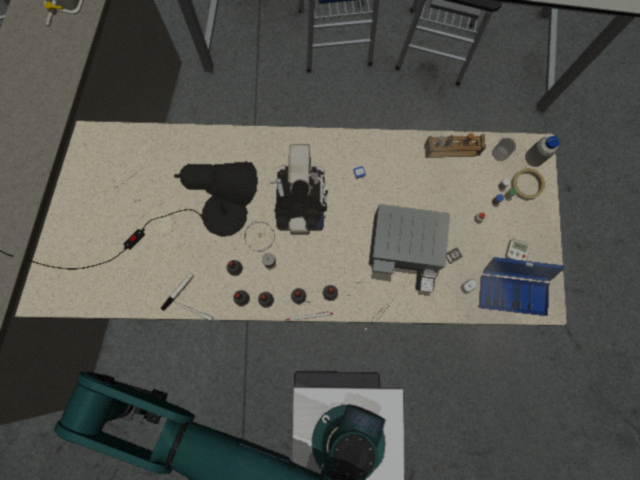

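View pics/side0.png

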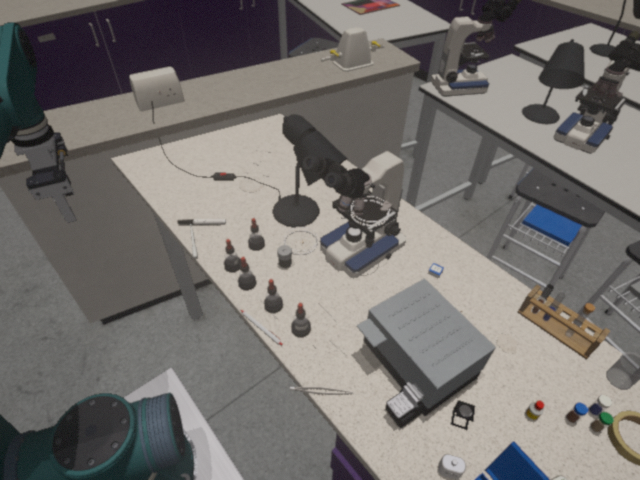

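Run:
```python
import cv2
a=cv2.imread('pics/top0.png')
b=cv2.resize(a[235:330,150:350],None,fx=4,fy=4,interpolation=cv2.INTER_CUBIC)
cv2.imwrite('pics/c1.png',b)
b=cv2.resize(a[195:305,360:470],None,fx=5,fy=5,interpolation=cv2.INTER_CUBIC)
cv2.imwrite('pics/c2.png',b)
```

```text
(no output)
```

View pics/c1.png

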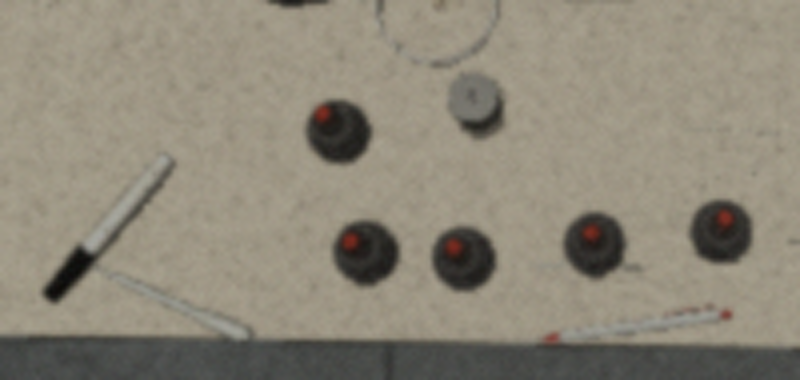

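View pics/c2.png

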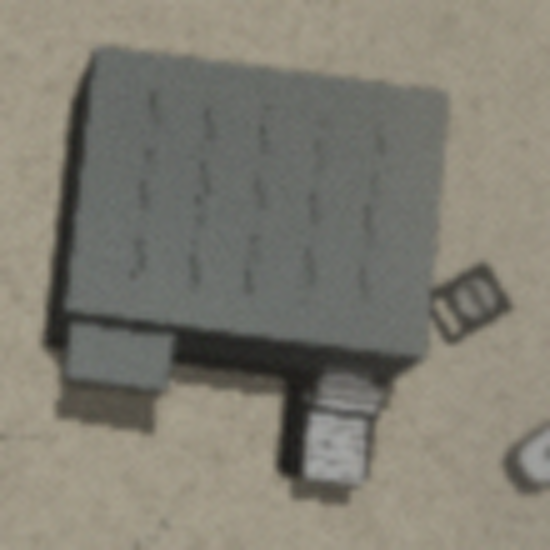

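Run:
```python
from h import *
c=imaging.get_calibration('top')
b=lambda p,s,o,z: back(c,[(p[0]+.5)/s-.5+o[0],(p[1]+.5)/s-.5+o[1]],z)
for p in [(338,131),(366,253),(464,258),(594,244),(721,232)]:
    q=b(p,4,(150,235),.012); print('bottle',q.round(4),np.hypot(q[0],q[1]).round(3))
print('can',b((474,98),4,(150,235),.052).round(4))
L=[b(p,5,(360,195),.124) for p in [(98,48),(447,90),(424,357),(70,314)]]
print(np.round(L,4)); m=np.mean(L,0)
e=[L[0]-L[1],L[3]-L[2],]; a=[np.arctan2(-v[0],v[1]) for v in e]; e2=[L[0]-L[3],L[1]-L[2]]; a+= [np.arctan2(v[1],v[0]) for v in e2]
print('lid',m,a,[np.linalg.norm(v) for v in e+e2])
P=np.mean([b(p,5,(360,195),.055) for p in [(305,410),(372,412),(304,480),(368,487)]],0);print('pad',P)
T=np.mean([b(p,5,(360,195),.101) for p in [(70,325),(174,335),(67,380),(166,392)]],0);print('tab mid',T)
th=np.mean(a); A=np.array([[np.cos(th),-np.sin(th)],[np.sin(th),np.cos(th)]])
print(th,'tab,pad rel m in lid frame',A.T@(T-m)[:2],A.T@(P-m)[:2])
```

```text
bottle [0.493  0.3424 0.012 ] 0.6
bottle [0.4025 0.3179 0.012 ] 0.513
bottle [0.3999 0.2456 0.012 ] 0.469
bottle [0.4118 0.1499 0.012 ] 0.438
bottle [0.4222 0.0561 0.012 ] 0.426
can [0.5131 0.2387 0.052 ]
[[ 0.6654 -0.0782  0.124 ]
 [ 0.6443 -0.2772  0.124 ]
 [ 0.4904 -0.2599  0.124 ]
 [ 0.5114 -0.0617  0.124 ]]
lid [ 0.57787664 -0.16925409  0.124     ] [np.float64(-0.10535784717711091), np.float64(-0.10570461964299584), np.float64(-0.1067532812177333), np.float64(-0.1116259951335619)] [np.float64(0.20003540689298765), np.float64(0.19928053176337548), np.float64(0.1548299618809881), np.float64(0.15490195914992697)]
pad [ 0.44723684 -0.22433901  0.055     ]
tab mid [ 0.49049342 -0.09210935  0.101     ]
-0.1073604357928505 tab,pad rel m in lid frame [-0.09514649  0.06733709] [-0.12398504 -0.06876638]
```

```bash
cat >> h.py <<'E'
DOWN=R.from_euler('xyz',[np.pi,0,np.pi-.107])
C0=np.array([.576,-.168,0.]); CR=R.from_euler('z',-.107)
def case(x,y,z): return C0+CR.apply([x/1000,y/1000,z/1000])
def plan(P,rot=DOWN,o=None):
    o=o or robot.get_obs(); r=R.from_euler('xyz',o['ee_rot'])
    print('->',np.round(P,4),'shift',np.round(r.inv().apply(np.array(P)-o['tool_pos']),4),'turn',np.round((r.inv()*rot).as_rotvec(),4))
E
python3 - <<'E'
from h import *
plan([.44,-.22,.2])
c=imaging.get_calibration('top')
for z in (.2,.3,.35): print(z,back(c,(299,232),z),back(c,(276,225),z),back(c,(325,225),z))
for w in [(34,64),(34,0),(34,-64),(-34,64),(-34,0),(-34,-64),(194,66),(-122,-70)]: print(w,case(*w,0))
E
```

```text
-> [ 0.44 -0.22  0.2 ] shift [-0.4816 -0.6501  0.0306] turn [-0.0017 -0.0003 -0.1508]
0.2 [0.56433224 0.14653973 0.2       ] [0.58244795 0.20865393 0.2       ] [0.58478205 0.07710426 0.2       ]
0.3 [0.54319444 0.14394681 0.3       ] [0.56008335 0.20185462 0.3       ] [0.56225939 0.07921351 0.3       ]
0.35 [0.53262554 0.14265034 0.35      ] [0.54890106 0.19845497 0.35      ] [0.55099806 0.08026813 0.35      ]
(34, 64) [ 0.61664049 -0.10799708  0.        ]
(34, 0) [ 0.60980555 -0.17163106  0.        ]
(34, -64) [ 0.60297061 -0.23526504  0.        ]
(-34, 64) [ 0.54902939 -0.10073496  0.        ]
(-34, 0) [ 0.54219445 -0.16436894  0.        ]
(-34, -64) [ 0.53535951 -0.22800292  0.        ]
(194, 66) [ 0.77593904 -0.12309587  0.        ]
(-122, -70) [ 0.44722201 -0.22457056  0.        ]
```

>>> drive_tool([
  [0.0,[-0.032,-0.043,0.002],[0,0,0]],
  [0.0,[-0.064,-0.087,0.004],[0,0,0]],
  [0.0,[-0.096,-0.13,0.006],[0,0,0]],
  [0.0,[-0.128,-0.174,0.008],[0,0,0]],
  [0.0,[-0.16,-0.217,0.01],[0,0,0]],
])

```text
time: 0.78
tool_pos: [0.2398, 0.2795, 0.2202]
ee_rot: [-3.142, 0.0, 2.884]
wrist_force: [1.1, -0.4, -0.6]
width: 0.0476
finger_force: 0.0
```

>>> drive_tool([
  [0.0,[-0.032,-0.043,0.002],[0,0,0]],
  [0.0,[-0.064,-0.087,0.004],[0,0,0]],
  [0.0,[-0.096,-0.13,0.006],[0,0,0]],
  [0.0,[-0.128,-0.174,0.008],[0,0,0]],
  [0.0,[-0.16,-0.217,0.01],[0,0,0]],
])

```text
time: 1.4
tool_pos: [0.3392, 0.0289, 0.2104]
ee_rot: [3.141, 0.001, 2.884]
wrist_force: [0.3, 0.9, -0.2]
width: 0.0007
finger_force: 0.0
```

>>> drive_tool([
  [0.0,[-0.032,-0.043,0.002],[0,0,-0.03]],
  [0.0,[-0.064,-0.087,0.004],[0,0,-0.06]],
  [0.0,[-0.096,-0.13,0.006],[0,0,-0.09]],
  [0.0,[-0.128,-0.174,0.008],[0,0,-0.12]],
  [0.0,[-0.16,-0.217,0.01],[0,0,-0.15]],
])

```text
time: 2.02
tool_pos: [0.4386, -0.2218, 0.2001]
ee_rot: [3.141, -0.0, 3.034]
wrist_force: [0.9, 0.1, 0.6]
width: 0.001
finger_force: 0.0
```

Run:
```python
from h import *
st(); c=imaging.get_calibration('wrist'); print(c); snap('wrist','w1.png')
for P in [case(-122,-70,55),case(-139,-52,55),case(-139,-88,55),case(-105,-52,55),case(-105,-88,55)]: print(proj(c,P))
plan(case(-124,-70,100))
```

```text
{'time': 2.025, 'tool_pos': [0.4386, -0.2218, 0.2001], 'ee_rot': [3.1411, -0.0002, 3.0341], 'joint_positions': [-0.5839, -0.0353, 1.5562, 0.0004, 1.6211, -2.0472], 'wrist_force': [0.9084, 0.1259, 0.5914], 'width': 0.001}
{'intrinsics': array([[422.98920553,   0.        , 314.37754192],
       [  0.        , 422.98920553, 238.99314527],
       [  0.        ,   0.        ,   1.        ]]), 'position': array([ 0.3567927 , -0.21382016,  0.35493865]), 'rotation': array([-2.85907658e-01, -2.59375635e-04,  1.46308285e+00])}
[312.96832513 242.73566756]
[337.59782981 220.42327456]
[288.26165804 220.46055178]
[336.93041599 264.33948592]
[289.08080989 264.37587653]
-> [ 0.4452 -0.2244  0.1   ] shift [-0.0049  0.0039  0.0985] turn [-0.0039 -0.0002 -0.0034]
```

View pics/w1.png

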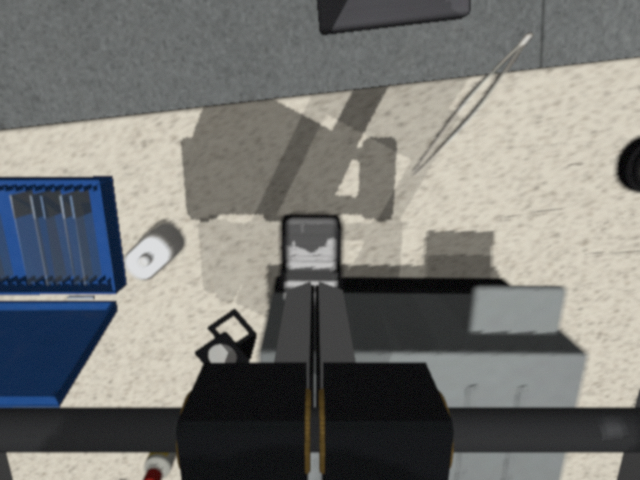

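>>> drive_tool([
  [0.0,[-0.002,0.003,0.06],[0,0,0]],
  [0.0,[-0.002,0.003,0.11],[0,0,0]],
  [0.0,[-0.002,0.003,0.124],[0,0,0]],
  [0.0,[-0.002,0.003,0.128],[0,0,0]],
  [0.0,[-0.002,0.003,0.128],[0,0,0]],
])

```text
time: 2.7
tool_pos: [0.4392, -0.2164, 0.0737]
ee_rot: [3.14, -0.004, 3.034]
wrist_force: [-7.1, 2.7, 6.7]
width: 0.0005
finger_force: 3.5
```

>>> drive_tool([
  [0.0,[0,0,0],[0,0,0]],
  [0.0,[0,0,-0.03],[0,0,0]],
  [0.0,[0,0,-0.08],[0,0,0]],
  [0.06,[0,0,-0.09],[0,0,0]],
  [0.06,[0,0,-0.09],[0,0,0]],
])

```text
time: 3.32
tool_pos: [0.4415, -0.2176, 0.1641]
ee_rot: [-3.14, 0.003, 3.034]
wrist_force: [0.5, -0.4, -1.3]
width: 0.0172
finger_force: 0.0
```

Run:
```python
from h import *
st(); a=snap('top','t2.png'); cv2.imwrite('pics/t2c.png',cv2.resize(a[150:330,210:480,::-1],None,fx=2.9,fy=2.9,interpolation=cv2.INTER_CUBIC))
c=imaging.get_calibration('top')
for w in [(34,64),(34,0),(34,-64),(-34,64),(-34,0),(-34,-64)]: print(w,((proj(c,case(*w,26))-[210,150])*2.9).round())
for w in [(204,36,198),(204,96,198)]:print(w,((proj(c,case(*w))-[210,150])*2.9).round())
plan([.422,.056,.13])
```

```text
{'time': 3.325, 'tool_pos': [0.4415, -0.2176, 0.1641], 'ee_rot': [-3.1401, 0.0034, 3.034], 'joint_positions': [-0.5732, -0.0216, 1.6146, 0.0002, 1.5449, -2.0364], 'wrist_force': [0.4602, -0.3629, -1.321], 'width': 0.0172}
(34, 64) [508. 227.]
(34, 0) [570. 235.]
(34, -64) [631. 242.]
(-34, 64) [502. 292.]
(-34, 0) [564. 299.]
(-34, -64) [626. 307.]
(204, 36, 198) [579.  19.]
(204, 96, 198) [516.  12.]
-> [0.422 0.056 0.13 ] shift [0.0479 0.2695 0.0324] turn [ 0.      0.0003 -0.0006]
```

View pics/t2c.png

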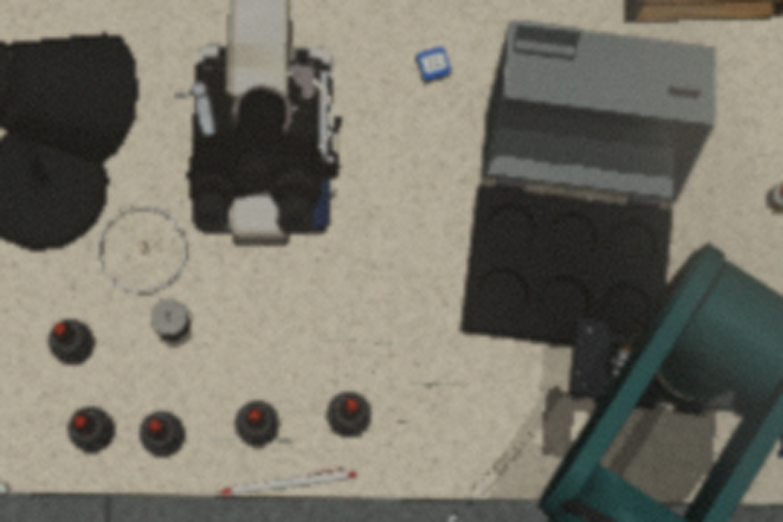

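>>> drive_tool([
  [0.06,[-0.005,0.02,-0.06],[0,0,0]],
  [0.06,[-0.01,0.04,-0.12],[0,0,0]],
  [0.06,[-0.01,0.05,-0.16],[0,0,0]],
  [0.06,[-0.01,0.05,-0.16],[0,0,0]],
])

```text
time: 3.88
tool_pos: [0.4571, -0.1684, 0.3249]
ee_rot: [-3.14, 0.005, 3.035]
wrist_force: [-1.2, -0.4, 0.4]
width: 0.0592
finger_force: 0.0
```

Run:
```python
from h import *
st(); c=imaging.get_calibration('wrist'); snap('wrist','w2.png')
for w in [(34,64),(34,0),(34,-64),(-34,64),(-34,0),(-34,-64),(-76,102),(-76,-102)]: print(w,proj(c,case(*w,26)).round())
plan([.422,.056,.13])
```

```text
{'time': 3.875, 'tool_pos': [0.4571, -0.1684, 0.3249], 'ee_rot': [-3.14, 0.0048, 3.0352], 'joint_positions': [-0.4696, -0.0563, 1.3307, 0.0002, 1.8621, -1.9339], 'wrist_force': [-1.1609, -0.4404, 0.4059], 'width': 0.0592}
(34, 64) [381. 319.]
(34, 0) [327. 319.]
(34, -64) [273. 319.]
(-34, 64) [383. 265.]
(-34, 0) [327. 265.]
(-34, -64) [271. 265.]
(-76, 102) [419. 230.]
(-76, -102) [236. 230.]
-> [0.422 0.056 0.13 ] shift [0.0582 0.2195 0.1921] turn [-0.0001  0.0003 -0.0001]
```

View pics/w2.png

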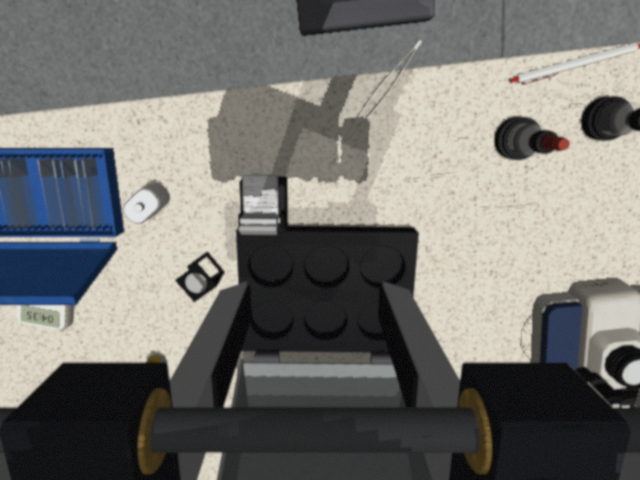

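>>> drive_tool([
  [0.06,[0.012,0.045,0.02],[0,0,0]],
  [0.06,[0.024,0.09,0.06],[0,0,0]],
  [0.06,[0.036,0.135,0.1],[0,0,0]],
  [0.06,[0.048,0.18,0.13],[0,0,0]],
  [0.06,[0.058,0.219,0.15],[0,0,0]],
])

```text
time: 4.55
tool_pos: [0.4187, 0.0565, 0.1669]
ee_rot: [-3.141, -0.009, 3.033]
wrist_force: [-0.5, -0.2, 0.3]
width: 0.0599
finger_force: 0.0
```

Run:
```python
from h import *
st(); c=imaging.get_calibration('wrist'); a=snap('wrist','w3.png')
for P in [(.493,.3424),(.4025,.3179),(.3999,.2456),(.4118,.1499),(.4222,.0561)]: print(P, [proj(c,[*P,z]).round() for z in (.014,.098)])
plan([.422,.056,.046])
```

```text
{'time': 4.55, 'tool_pos': [0.4187, 0.0565, 0.1669], 'ee_rot': [-3.1407, -0.0087, 3.0335], 'joint_positions': [-0.0003, -0.1746, 1.7485, 0.0001, 1.5764, -1.463], 'wrist_force': [-0.4584, -0.1622, 0.3494], 'width': 0.0599}
(0.493, 0.3424) [array([690., 283.]), array([811., 337.])]
(0.4025, 0.3179) [array([672., 171.]), array([800., 190.])]
(0.3999, 0.2456) [array([571., 178.]), array([662., 199.])]
(0.4118, 0.1499) [array([440., 208.]), array([483., 239.])]
(0.4222, 0.0561) [array([316., 235.]), array([316., 274.])]
-> [0.422 0.056 0.046] shift [-0.0076 -0.0041  0.1184] turn [ 0.0029 -0.0143  0.0025]
```

View pics/w3.png

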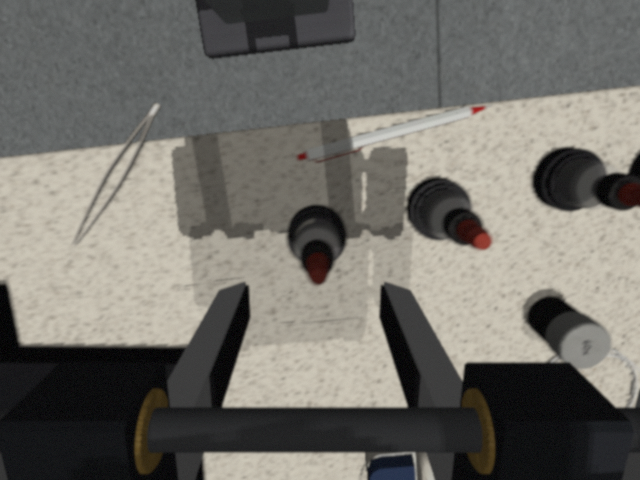

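>>> drive_tool([
  [0.06,[-0.003,0,0.05],[0,0,0]],
  [0.06,[-0.003,0,0.1],[0,0,0]],
  [0.06,[-0.003,0,0.121],[0,0,0]],
  [0.06,[-0.003,0,0.121],[0,0,0]],
  [0.02,[-0.003,0,0.121],[0,0,0]],
])

```text
time: 5.22
tool_pos: [0.4246, 0.0547, 0.0512]
ee_rot: [-3.141, -0.001, 3.033]
wrist_force: [0.3, 0.1, -0.3]
width: 0.053
finger_force: 0.0
```

>>> drive_tool([
  [0.02,[0,0,0],[0,0,0]],
  [0.02,[0,0,0],[0,0,0]],
  [0.02,[0,0,0],[0,0,0]],
  [0.02,[0,0,0],[0,0,0]],
])

```text
time: 5.72
tool_pos: [0.4257, 0.0552, 0.0525]
ee_rot: [3.141, 0.002, 3.034]
wrist_force: [-0.3, 0.9, 4.3]
width: 0.0328
finger_force: 30.0
```

Run:
```python
from h import *
st();plan([.422,.056,.15]); plan(case(34,-64,130)); plan(case(34,-64,56))
```

```text
{'time': 5.725, 'tool_pos': [0.4257, 0.0552, 0.0525], 'ee_rot': [3.1409, 0.0022, 3.0338], 'joint_positions': [-0.0036, -0.076, 1.8988, 0.0005, 1.3165, -1.4667], 'wrist_force': [-0.3069, 0.9143, 4.3082], 'width': 0.0328}
-> [0.422 0.056 0.15 ] shift [ 0.0036  0.0004 -0.0975] turn [ 0.0007  0.0022 -0.0008]
-> [ 0.603  -0.2353  0.13  ] shift [-0.2076 -0.2697 -0.0772] turn [ 0.0007  0.0022 -0.0008]
-> [ 0.603  -0.2353  0.056 ] shift [-0.2074 -0.2697 -0.0032] turn [ 0.0007  0.0022 -0.0008]
```

>>> drive_tool([
  [0.02,[0,0,-0.05],[0,0,0]],
  [0.02,[-0.02,-0.04,-0.1],[0,0,0]],
  [0.02,[-0.05,-0.08,-0.105],[0,0,0]],
  [0.02,[-0.08,-0.12,-0.105],[0,0,0]],
  [0.02,[-0.11,-0.16,-0.105],[0,0,0]],
])

```text
time: 6.35
tool_pos: [0.517, -0.1172, 0.1554]
ee_rot: [3.141, -0.002, 3.034]
wrist_force: [-0.3, 0.1, -3.3]
width: 0.0325
finger_force: 30.0
```

>>> drive_tool([
  [0.02,[-0.04,-0.04,0],[0,0,0]],
  [0.02,[-0.08,-0.09,0],[0,0,0]],
  [0.02,[-0.096,-0.11,0],[0,0,0]],
  [0.02,[-0.096,-0.11,0],[0,0,0]],
  [0.02,[-0.096,-0.11,0],[0,0,0]],
])

```text
time: 6.98
tool_pos: [0.5998, -0.2345, 0.1552]
ee_rot: [3.14, -0.003, 3.034]
wrist_force: [0.4, 0.8, -3.6]
width: 0.0325
finger_force: 30.0
```

Run:
```python
from h import *
o=st(); c=imaging.get_calibration('wrist'); a=snap('wrist','w4.png')
t=np.array(o['tool_pos']); r=R.from_euler('xyz',o['ee_rot'])
for dx in (0,.0036):
  for z in (.0525,.0385,-.0025): print(dx,z,proj(c,t+r.apply([dx,0,z])).round(1), [proj(c,t+r.apply([dx+.023*np.cos(q),.023*np.sin(q),z])).round().tolist() for q in (0,1.57,4.71)])
plan(case(34,-64,62.5))
```

```text
{'time': 6.975, 'tool_pos': [0.5998, -0.2345, 0.1552], 'ee_rot': [3.1401, -0.0028, 3.0342], 'joint_positions': [-0.461, 0.3221, 1.2427, 0.0004, 1.58, -1.9244], 'wrist_force': [0.3891, 0.7781, -3.6021], 'width': 0.0325}
0 0.0525 [316.  277.8] [[316.0, 236.0], [360.0, 278.0], [272.0, 278.0]]
0 0.0385 [316.1 288.3] [[316.0, 244.0], [363.0, 288.0], [269.0, 288.0]]
0 -0.0025 [316.4 328.6] [[317.0, 275.0], [374.0, 329.0], [259.0, 329.0]]
0.0036 0.0525 [316.  271.4] [[316.0, 229.0], [360.0, 271.0], [272.0, 271.0]]
0.0036 0.0385 [316.1 281.5] [[316.0, 236.0], [363.0, 281.0], [269.0, 282.0]]
0.0036 -0.0025 [316.5 320.5] [[317.0, 266.0], [374.0, 320.0], [259.0, 321.0]]
-> [ 0.603  -0.2353  0.0625] shift [-0.0033 -0.0008  0.0933] turn [ 0.0011 -0.0018  0.0001]
```

View pics/w4.png

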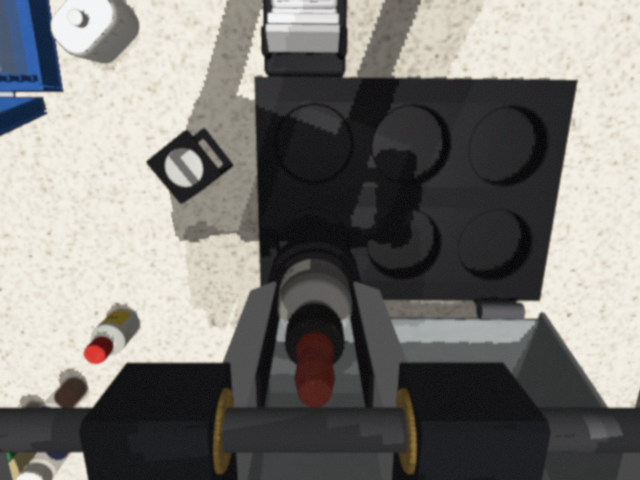

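Run:
```python
from h import *
c=imaging.get_calibration('wrist'); a=cv2.imread('pics/w4.png').astype(int).sum(2)
for w in [(34,0),(34,64),(-34,64),(-34,0),(-34,-64)]: print(w,proj(c,case(*w,26)).round(1))
print('col316',[(v,a[v,312:321].mean().round()) for v in range(222,275,2)])
print('row283',[(u,a[281:286,u].mean().round()) for u in range(252,292,2)])
print('row283',[(u,a[281:286,u].mean().round()) for u in range(340,382,2)])
```

```text
(34, 0) [405.5 241.6]
(34, 64) [496.6 241.6]
(-34, 64) [509.  142.5]
(-34, 0) [411.8 142.5]
(-34, -64) [314.4 142.6]
col316 [(222, np.float64(45.0)), (224, np.float64(46.0)), (226, np.float64(45.0)), (228, np.float64(46.0)), (230, np.float64(48.0)), (232, np.float64(50.0)), (234, np.float64(46.0)), (236, np.float64(43.0)), (238, np.float64(47.0)), (240, np.float64(46.0)), (242, np.float64(68.0)), (244, np.float64(79.0)), (246, np.float64(77.0)), (248, np.float64(60.0)), (250, np.float64(43.0)), (252, np.float64(68.0)), (254, np.float64(78.0)), (256, np.float64(81.0)), (258, np.float64(100.0)), (260, np.float64(142.0)), (262, np.float64(150.0)), (264, np.float64(143.0)), (266, np.float64(141.0)), (268, np.float64(143.0)), (270, np.float64(143.0)), (272, np.float64(152.0)), (274, np.float64(172.0))]
row283 [(252, np.float64(635.0)), (254, np.float64(628.0)), (256, np.float64(634.0)), (258, np.float64(624.0)), (260, np.float64(378.0)), (262, np.float64(132.0)), (264, np.float64(144.0)), (266, np.float64(158.0)), (268, np.float64(161.0)), (270, np.float64(182.0)), (272, np.float64(204.0)), (274, np.float64(203.0)), (276, np.float64(118.0)), (278, np.float64(61.0)), (280, np.float64(117.0)), (282, np.float64(212.0)), (284, np.float64(194.0)), (286, np.float64(158.0)), (288, np.float64(157.0)), (290, np.float64(164.0))]
row283 [(340, np.float64(169.0)), (342, np.float64(153.0)), (344, np.float64(143.0)), (346, np.float64(132.0)), (348, np.float64(99.0)), (350, np.float64(59.0)), (352, np.float64(78.0)), (354, np.float64(181.0)), (356, np.float64(209.0)), (358, np.float64(189.0)), (360, np.float64(172.0)), (362, np.float64(165.0)), (364, np.float64(147.0)), (366, np.float64(127.0)), (368, np.float64(114.0)), (370, np.float64(105.0)), (372, np.float64(108.0)), (374, np.float64(104.0)), (376, np.float64(105.0)), (378, np.float64(105.0)), (380, np.float64(102.0))]
```

>>> drive_tool([
  [0.02,[-0.003,-0.001,0.03],[0,0,0]],
  [0.02,[-0.003,-0.001,0.06],[0,0,0]],
  [0.02,[-0.003,-0.001,0.075],[0,0,0]],
  [0.02,[-0.003,-0.001,0.085],[0,0,0]],
  [0.02,[-0.003,-0.001,0.085],[0,0,0]],
])

```text
time: 7.65
tool_pos: [0.6045, -0.2364, 0.0723]
ee_rot: [-3.141, 0.003, 3.035]
wrist_force: [2.4, 0.7, -3.8]
width: 0.0324
finger_force: 30.0
```

>>> drive_tool([
  [0.02,[0,0,0.004],[0,0,0]],
  [0.02,[0,0,0.008],[0,0,0]],
  [0.02,[0,0,0.009],[0,0,0]],
])

```text
time: 8.02
tool_pos: [0.6045, -0.2368, 0.063]
ee_rot: [3.141, 0.002, 3.034]
wrist_force: [3.4, 0.8, 0.9]
width: 0.0322
finger_force: 30.0
```

>>> drive_tool([
  [0.056,[0,0,0],[0,0,0]],
  [0.056,[0,0,0],[0,0,0]],
  [0.056,[0,0,0],[0,0,0]],
  [0.056,[0,0,-0.04],[0,0,0]],
  [0.056,[0,0,-0.1],[0,0,0]],
])

```text
time: 8.65
tool_pos: [0.6017, -0.2363, 0.1603]
ee_rot: [3.139, -0.007, 3.033]
wrist_force: [-0.2, -1.2, 0.5]
width: 0.0559
finger_force: 0.0
```

Run:
```python
from h import *
st(); plan([.414,.15,.13]); c=imaging.get_calibration('wrist'); a=snap('wrist','w5.png')
```

```text
{'time': 8.65, 'tool_pos': [0.6017, -0.2363, 0.1603], 'ee_rot': [3.1394, -0.007, 3.0335], 'joint_positions': [-0.4618, 0.3284, 1.2245, -0.0003, 1.596, -1.9245], 'wrist_force': [-0.1839, -1.1906, 0.4843], 'width': 0.0559}
-> [0.414 0.15  0.13 ] shift [0.2281 0.3638 0.0327] turn [ 0.0022 -0.007  -0.0011]
```

View pics/w5.png

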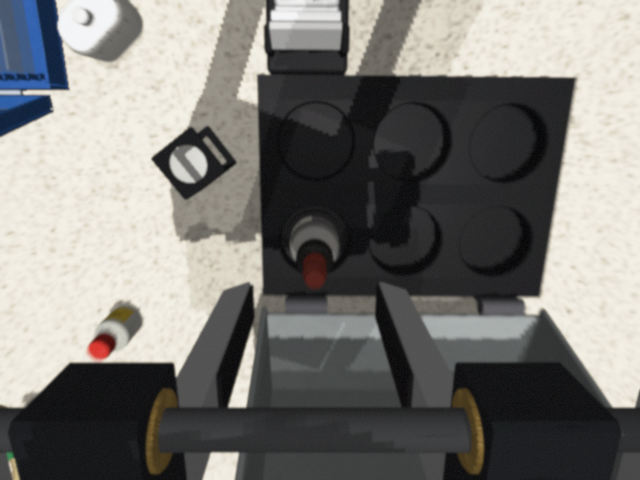

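>>> drive_tool([
  [0.06,[0.04,0.03,0],[0,0,0]],
  [0.06,[0.085,0.06,0],[0,0,0]],
  [0.06,[0.125,0.09,0],[0,0,0]],
  [0.06,[0.16,0.125,0],[0,0,0]],
  [0.06,[0.19,0.17,0],[0,0,0]],
])

```text
time: 9.32
tool_pos: [0.4316, -0.0468, 0.1626]
ee_rot: [-3.141, 0.001, 3.032]
wrist_force: [1.0, 0.5, 0.1]
width: 0.06
finger_force: 0.0
```

>>> drive_tool([
  [0.06,[0.01,0.05,0.005],[0,0,0]],
  [0.06,[0.02,0.1,0.01],[0,0,0]],
  [0.06,[0.03,0.15,0.02],[0,0,0]],
  [0.06,[0.037,0.194,0.03],[0,0,0]],
  [0.06,[0.037,0.194,0.03],[0,0,0]],
])

```text
time: 9.95
tool_pos: [0.4158, 0.1514, 0.1317]
ee_rot: [-3.141, -0.002, 3.039]
wrist_force: [-0.1, 0.2, 0.1]
width: 0.06
finger_force: 0.0
```

Run:
```python
from h import *
o=st(); plan([.414,.15,.046]); c=imaging.get_calibration('wrist'); a=snap('wrist','w6.png')
for P in [(.493,.3424),(.4025,.3179),(.3999,.2456),(.4118,.1499)]: print(P, [proj(c,[*P,z]).round() for z in (.014,.098)])
# red bulbs in the picture
h=cv2.cvtColor(a,cv2.COLOR_RGB2HSV); m=cv2.inRange(h,(0,120,40),(8,255,255))|cv2.inRange(h,(172,120,40),(180,255,255))
n,_,s,ce=cv2.connectedComponentsWithStats(m); print([(ce[i].round(),s[i].tolist()) for i in range(1,n) if s[i][4]>60])
```

```text
{'time': 9.95, 'tool_pos': [0.4158, 0.1514, 0.1317], 'ee_rot': [-3.1412, -0.0018, 3.0388], 'joint_positions': [0.2207, -0.1124, 1.7656, 0.0002, 1.4902, -1.2473], 'wrist_force': [-0.1421, 0.2247, 0.0733], 'width': 0.06}
-> [0.414 0.15  0.046] shift [ 0.0015 -0.0015  0.0857] turn [-0.0004 -0.0018  0.0042]
(0.493, 0.3424) [array([594., 319.]), array([697., 394.])]
(0.4025, 0.3179) [array([567., 198.]), array([672., 232.])]
(0.3999, 0.2456) [array([456., 205.]), array([514., 242.])]
(0.4118, 0.1499) [array([313., 237.]), array([312., 285.])]
[(array([347., 129.]), [341, 126, 15, 8, 68]), (array([630., 224.]), [619, 211, 21, 26, 440]), (array([501., 236.]), [480, 219, 44, 35, 986]), (array([311., 277.]), [299, 259, 24, 37, 735])]
```

>>> drive_tool([
  [0.06,[0.003,-0.0015,0.05],[0,0,-0.005]],
  [0.06,[0.003,-0.0015,0.085],[0,0,-0.005]],
  [0.06,[0.003,-0.0015,0.085],[0,0,-0.005]],
  [0.02,[0.003,-0.0015,0.085],[0,0,-0.005]],
  [0.02,[0.003,-0.0015,0.085],[0,0,-0.005]],
])

```text
time: 10.62
tool_pos: [0.4157, 0.1482, 0.0497]
ee_rot: [3.14, 0.004, 3.038]
wrist_force: [0.4, -0.6, 0.5]
width: 0.0436
finger_force: 0.0
```

>>> drive_tool([
  [0.02,[0,0,0],[0,0,0]],
  [0.02,[0,0,0],[0,0,0]],
  [0.02,[0,0,0],[0,0,0]],
])

```text
time: 11.0
tool_pos: [0.4151, 0.1488, 0.0491]
ee_rot: [3.14, 0.003, 3.039]
wrist_force: [-0.4, 0.7, 6.6]
width: 0.0325
finger_force: 30.0
```

Run:
```python
from h import *
st(); plan(case(35,0,150))
```

```text
{'time': 11.0, 'tool_pos': [0.4151, 0.1488, 0.0491], 'ee_rot': [3.1399, 0.0031, 3.0389], 'joint_positions': [0.2151, -0.0459, 1.878, 0.0006, 1.3059, -1.2531], 'wrist_force': [-0.4012, 0.7267, 6.6028], 'width': 0.0325}
-> [ 0.6108 -0.1717  0.15  ] shift [-0.2278 -0.2987 -0.1007] turn [0.0017 0.0031 0.0043]
```

>>> drive_tool([
  [0.02,[0,0,-0.05],[0,0,0]],
  [0.02,[0,-0.03,-0.1],[0,0,0]],
  [0.02,[-0.01,-0.085,-0.105],[0,0,0]],
  [0.02,[-0.035,-0.14,-0.105],[0,0,0]],
  [0.02,[-0.07,-0.185,-0.105],[0,0,0]],
])

```text
time: 11.62
tool_pos: [0.4636, -0.0447, 0.1517]
ee_rot: [-3.141, -0.002, 3.038]
wrist_force: [0.5, 0.4, -2.8]
width: 0.0325
finger_force: 30.0
```

>>> drive_tool([
  [0.02,[-0.045,-0.035,0],[0,0,0.004]],
  [0.02,[-0.09,-0.07,0],[0,0,0.004]],
  [0.02,[-0.135,-0.1,0],[0,0,0.004]],
  [0.02,[-0.158,-0.114,0],[0,0,0.004]],
  [0.02,[-0.158,-0.114,0],[0,0,0.004]],
])

```text
time: 12.25
tool_pos: [0.6097, -0.1736, 0.1496]
ee_rot: [3.141, -0.005, 3.033]
wrist_force: [-0.4, -0.0, -3.2]
width: 0.0328
finger_force: 30.0
```

>>> drive_tool([
  [0.02,[0,0,0],[0,0,0]],
  [0.02,[0,0,0],[0,0,0]],
])

```text
time: 12.5
tool_pos: [0.6091, -0.1715, 0.1523]
ee_rot: [3.141, -0.001, 3.036]
wrist_force: [-0.2, -0.2, -3.7]
width: 0.0326
finger_force: 30.0
```

Run:
```python
from h import *
o=st(); c=imaging.get_calibration('wrist'); a=snap('wrist','w7.png').astype(int).sum(2)
t=np.array(o['tool_pos']); r=R.from_euler('xyz',o['ee_rot'])
for dx in (0,.003): print(dx,[proj(c,t+r.apply([dx+q,0,.0351])).round(1)[1] for q in (.023,.0165)])
print('col316',[(v,a[v,312:321].mean().round().item()) for v in range(230,285,2)])
plan(case(35,0,59.1))
```

```text
{'time': 12.5, 'tool_pos': [0.6091, -0.1715, 0.1523], 'ee_rot': [3.1412, -0.001, 3.0357], 'joint_positions': [-0.3642, 0.2971, 1.2802, 0.0001, 1.5654, -1.8291], 'wrist_force': [-0.1947, -0.2378, -3.6587], 'width': 0.0326}
0 [np.float64(245.9), np.float64(258.9)]
0.003 [np.float64(239.7), np.float64(252.9)]
col316 [(230, 48.0), (232, 50.0), (234, 47.0), (236, 46.0), (238, 46.0), (240, 46.0), (242, 48.0), (244, 71.0), (246, 81.0), (248, 78.0), (250, 55.0), (252, 50.0), (254, 67.0), (256, 79.0), (258, 82.0), (260, 111.0), (262, 150.0), (264, 153.0), (266, 146.0), (268, 142.0), (270, 141.0), (272, 140.0), (274, 153.0), (276, 174.0), (278, 179.0), (280, 192.0), (282, 225.0), (284, 260.0)]
-> [ 0.6108 -0.1717  0.0591] shift [-0.0016  0.0001  0.0935] turn [ 0.0002 -0.0004  0.0011]
```

>>> drive_tool([
  [0.02,[-0.0005,0,0.03],[0,0,0]],
  [0.02,[-0.0005,0,0.06],[0,0,0]],
  [0.02,[-0.0005,0,0.075],[0,0,0]],
  [0.02,[-0.0005,0,0.085],[0,0,0]],
  [0.02,[-0.0005,0,0.085],[0,0,0]],
])

```text
time: 13.18
tool_pos: [0.6131, -0.1725, 0.0716]
ee_rot: [-3.141, 0.008, 3.035]
wrist_force: [1.4, 2.1, 3.7]
width: 0.0327
finger_force: 30.0
```

>>> drive_tool([
  [0.02,[0,0,0.004],[0,0,0]],
  [0.02,[0,0,0.008],[0,0,0]],
  [0.02,[0,0,0.0095],[0,0,0]],
  [0.02,[0,0,0.0095],[0,0,0]],
])

```text
time: 13.68
tool_pos: [0.6167, -0.1735, 0.0631]
ee_rot: [-3.139, 0.017, 3.035]
wrist_force: [9.3, 0.5, 1.5]
width: 0.0328
finger_force: 30.0
```

>>> drive_tool([
  [0.02,[-0.003,0,-0.002],[0,0,0]],
  [0.02,[-0.003,0,-0.002],[0,0,0]],
  [0.02,[-0.003,0,0.002],[0,0,0]],
  [0.02,[-0.003,0,0.002],[0,0,0]],
])

```text
time: 14.18
tool_pos: [0.6169, -0.1735, 0.0597]
ee_rot: [-3.14, 0.01, 3.035]
wrist_force: [5.2, 0.4, 4.5]
width: 0.0327
finger_force: 30.0
```

>>> drive_tool([
  [0.056,[0,0,0],[0,0,0]],
  [0.056,[0,0,0],[0,0,0]],
  [0.056,[0,0,0],[0,0,0]],
  [0.056,[0,0,-0.05],[0,0,0]],
  [0.056,[0,0,-0.1],[0,0,0]],
])

```text
time: 14.8
tool_pos: [0.6123, -0.1727, 0.1553]
ee_rot: [3.141, -0.004, 3.035]
wrist_force: [0.2, 0.2, -0.0]
width: 0.056
finger_force: 0.0
```

>>> drive_tool([
  [0.056,[0.02,0,-0.02],[0,0,0]],
  [0.056,[0.04,0,-0.03],[0,0,0]],
  [0.056,[0.04,0,-0.03],[0,0,0]],
  [0.056,[0.04,0,-0.03],[0,0,0]],
])

```text
time: 15.3
tool_pos: [0.5736, -0.1686, 0.1849]
ee_rot: [3.141, -0.001, 3.035]
wrist_force: [-0.2, 0.4, -0.8]
width: 0.0556
finger_force: 0.0
```

Run:
```python
from h import *
st(); plan([.403,.2456,.13]); c=imaging.get_calibration('wrist'); a=snap('wrist','w8.png')
b=cv2.resize(a[60:340,200:600,::-1],None,fx=2,fy=2,interpolation=cv2.INTER_CUBIC); cv2.imwrite('pics/w8c.png',b)
for w in [(34,0),(34,64),(34,-64),(-34,64),(-34,0),(-34,-64)]:
  P=case(*w,26); print(w,[((proj(c,P+CR.apply([.0255*i,.0255*j,0]))-[200,60])*2).round().tolist() for i,j in((0,0),(1,0),(-1,0),(0,1),(0,-1))])
for w in [(34,0),(34,-64)]: print('bulb',((proj(c,case(*w,108))-[200,60])*2).round())
```

```text
{'time': 15.3, 'tool_pos': [0.5736, -0.1686, 0.1849], 'ee_rot': [3.1411, -0.0013, 3.0347], 'joint_positions': [-0.3808, 0.2071, 1.3252, 0.0001, 1.6106, -1.8447], 'wrist_force': [-0.1703, 0.4318, -0.7785], 'width': 0.0556}
-> [0.403  0.2456 0.13  ] shift [0.2137 0.3936 0.0554] turn [ 0.0005 -0.0013  0.0001]
(34, 0) [[233.0, 422.0], [233.0, 481.0], [233.0, 360.0], [297.0, 422.0], [169.0, 422.0]]
(34, 64) [[395.0, 422.0], [391.0, 481.0], [398.0, 360.0], [459.0, 422.0], [330.0, 422.0]]
(34, -64) [[71.0, 422.0], [74.0, 481.0], [68.0, 360.0], [136.0, 422.0], [7.0, 422.0]]
(-34, 64) [[405.0, 251.0], [401.0, 318.0], [409.0, 181.0], [473.0, 251.0], [336.0, 251.0]]
(-34, 0) [[233.0, 251.0], [233.0, 318.0], [233.0, 181.0], [302.0, 251.0], [165.0, 251.0]]
(-34, -64) [[62.0, 251.0], [65.0, 318.0], [58.0, 181.0], [130.0, 251.0], [-7.0, 251.0]]
bulb [234. 518.]
bulb [ 23. 518.]
```

View pics/w8c.png

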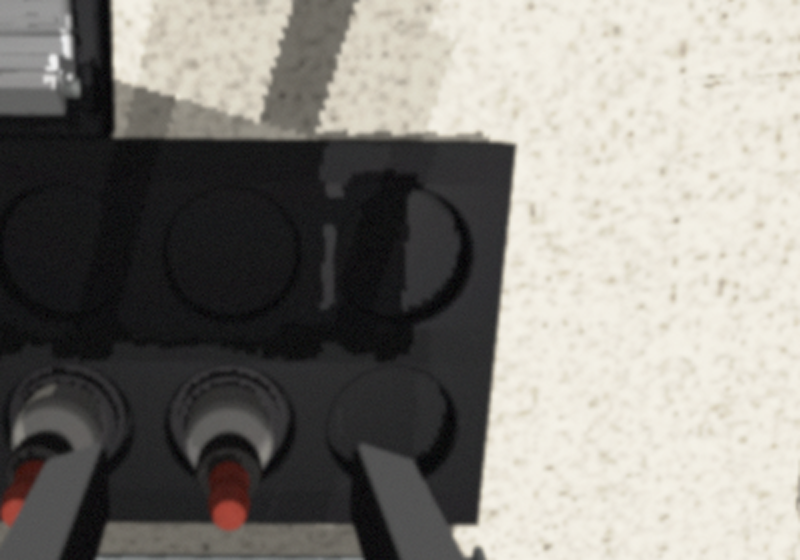

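>>> drive_tool([
  [0.06,[0.045,0.03,0],[0,0,0]],
  [0.06,[0.09,0.06,0],[0,0,0]],
  [0.06,[0.125,0.095,0],[0,0,0]],
  [0.06,[0.15,0.14,0],[0,0,0]],
  [0.06,[0.17,0.19,0],[0,0,0]],
])

```text
time: 15.98
tool_pos: [0.4241, 0.0395, 0.1852]
ee_rot: [3.141, -0.001, 3.033]
wrist_force: [0.8, 0.6, -0.4]
width: 0.06
finger_force: 0.0
```

>>> drive_tool([
  [0.06,[0.01,0.05,0.005],[0,0,0]],
  [0.06,[0.02,0.1,0.015],[0,0,0]],
  [0.06,[0.03,0.15,0.03],[0,0,0]],
  [0.06,[0.045,0.2,0.05],[0,0,0]],
  [0.06,[0.045,0.2035,0.055],[0,0,0]],
])

```text
time: 16.6
tool_pos: [0.4, 0.2478, 0.1284]
ee_rot: [-3.14, -0.004, 3.04]
wrist_force: [0.4, -0.8, -0.5]
width: 0.0599
finger_force: 0.0
```

>>> drive_tool([
  [0.06,[0,0,0],[0,0,0]],
  [0.06,[0,0,0],[0,0,0]],
])

```text
time: 16.85
tool_pos: [0.4027, 0.2445, 0.1314]
ee_rot: [-3.142, 0.001, 3.033]
wrist_force: [0.8, -0.1, -0.3]
width: 0.0605
finger_force: 0.0
```

```bash
cat >> h.py <<'E'
def reds(a):
    h=cv2.cvtColor(a,cv2.COLOR_RGB2HSV); m=cv2.inRange(h,(0,120,40),(8,255,255))|cv2.inRange(h,(172,120,40),(180,255,255))
    n,_,s,ce=cv2.connectedComponentsWithStats(m); print('reds (c, left top w h area)',[(ce[i].round().tolist(),s[i].tolist()) for i in range(1,n) if s[i][4]>60])
E
python3 - <<'E'
from h import *
o=st(); plan([.400,.2456,.046]); c=imaging.get_calibration('wrist'); a=snap('wrist','w9.png')
for P in [(.493,.3424),(.4025,.3179),(.3999,.2456)]: print(P, [proj(c,[*P,z]).round() for z in (.084,.098)])
reds(a)
E
```

```text
{'time': 16.85, 'tool_pos': [0.4027, 0.2445, 0.1314], 'ee_rot': [-3.1416, 0.0008, 3.033], 'joint_positions': [0.4256, -0.0481, 1.7065, -0.0004, 1.4825, -1.0366], 'wrist_force': [0.7947, -0.0713, -0.276], 'width': 0.0605}
-> [0.4    0.2456 0.046 ] shift [0.0028 0.0008 0.0854] turn [-0.      0.0008 -0.0016]
(0.493, 0.3424) [array([505., 411.]), array([516., 429.])]
(0.4025, 0.3179) [array([460., 267.]), array([469., 277.])]
(0.3999, 0.2456) [array([318., 276.]), array([318., 287.])]
reds (c, left top w h area) [([207.0, 165.0], [201, 162, 14, 8, 76]), ([460.0, 270.0], [442, 252, 38, 37, 880]), ([319.0, 278.0], [307, 260, 25, 38, 747])]
```

>>> drive_tool([
  [0.06,[0.004,0.001,0.05],[0,0,0]],
  [0.06,[0.004,0.001,0.085],[0,0,0]],
  [0.06,[0.004,0.001,0.087],[0,0,0]],
  [0.02,[0.004,0.001,0.087],[0,0,0]],
  [0.02,[0.004,0.001,0.087],[0,0,0]],
])

```text
time: 17.52
tool_pos: [0.3997, 0.2474, 0.0462]
ee_rot: [3.139, 0.004, 3.034]
wrist_force: [-0.2, -0.8, -0.3]
width: 0.0436
finger_force: 0.0
```

>>> drive_tool([
  [0.02,[0,0,0],[0,0,0]],
  [0.02,[0,0,0],[0,0,0]],
  [0.02,[0,0,0],[0,0,0]],
])

```text
time: 17.9
tool_pos: [0.3991, 0.2473, 0.0455]
ee_rot: [3.141, 0.003, 3.035]
wrist_force: [-1.4, -1.8, 5.5]
width: 0.0328
finger_force: 30.0
```

Run:
```python
from h import *
st(); plan(case(36,64,150))
```

```text
{'time': 17.9, 'tool_pos': [0.3991, 0.2473, 0.0455], 'ee_rot': [3.1405, 0.0027, 3.035], 'joint_positions': [0.4342, 0.0228, 1.8178, -0.0005, 1.298, -1.0299], 'wrist_force': [-1.4378, -1.8179, 5.5257], 'width': 0.0328}
-> [ 0.6186 -0.1082  0.15  ] shift [-0.2564 -0.33   -0.1041] turn [0.0011 0.0027 0.0004]
```

>>> drive_tool([
  [0.02,[0,0,-0.05],[0,0,0]],
  [0.02,[0,-0.03,-0.1],[0,0,0]],
  [0.02,[0,-0.09,-0.105],[0,0,0]],
  [0.02,[-0.01,-0.15,-0.105],[0,0,0]],
  [0.02,[-0.02,-0.21,-0.105],[0,0,0]],
])

```text
time: 18.52
tool_pos: [0.3948, 0.0346, 0.1485]
ee_rot: [3.141, -0.0, 3.036]
wrist_force: [0.0, -1.2, -2.5]
width: 0.0327
finger_force: 30.0
```

>>> drive_tool([
  [0.02,[-0.03,-0.05,0],[0,0,0]],
  [0.02,[-0.07,-0.085,0],[0,0,0]],
  [0.02,[-0.12,-0.11,0],[0,0,0]],
  [0.02,[-0.175,-0.12,0],[0,0,0]],
  [0.02,[-0.22,-0.12,0],[0,0,0]],
])

```text
time: 19.15
tool_pos: [0.6025, -0.108, 0.1472]
ee_rot: [3.141, -0.002, 3.033]
wrist_force: [-0.2, 0.8, -1.6]
width: 0.0326
finger_force: 30.0
```

>>> drive_tool([
  [0.02,[-0.016,0,0],[0,0,0]],
  [0.02,[-0.016,0,0],[0,0,0]],
  [0.02,[-0.016,0,0],[0,0,0]],
])

```text
time: 19.52
tool_pos: [0.6163, -0.1081, 0.1481]
ee_rot: [3.141, -0.002, 3.035]
wrist_force: [-1.1, 0.5, -2.4]
width: 0.0324
finger_force: 30.0
```

Run:
```python
from h import *
o=st(); c=imaging.get_calibration('wrist'); a=snap('wrist','wa.png').astype(int).sum(2)
t=np.array(o['tool_pos']); r=R.from_euler('xyz',o['ee_rot'])
for dx in (0,.003): print(dx,[proj(c,t+r.apply([dx+q,0,.0315])).round(1)[1] for q in (.023,.0165)])
print('col316',[(v,a[v,312:321].mean().round().item()) for v in range(230,285,2)])
plan(case(36,64,55.5))
```

```text
{'time': 19.525, 'tool_pos': [0.6163, -0.1081, 0.1481], 'ee_rot': [3.1412, -0.0023, 3.035], 'joint_positions': [-0.2643, 0.2845, 1.3046, 0.0001, 1.5548, -1.7285], 'wrist_force': [-1.0633, 0.4994, -2.4361], 'width': 0.0324}
0 [np.float64(248.2), np.float64(261.5)]
0.003 [np.float64(242.0), np.float64(255.4)]
col316 [(230, 45.0), (232, 45.0), (234, 50.0), (236, 47.0), (238, 45.0), (240, 46.0), (242, 46.0), (244, 47.0), (246, 48.0), (248, 47.0), (250, 47.0), (252, 46.0), (254, 59.0), (256, 77.0), (258, 77.0), (260, 73.0), (262, 48.0), (264, 52.0), (266, 78.0), (268, 76.0), (270, 79.0), (272, 116.0), (274, 142.0), (276, 143.0), (278, 145.0), (280, 143.0), (282, 142.0), (284, 145.0)]
-> [ 0.6186 -0.1082  0.0555] shift [-0.0025  0.0002  0.093 ] turn [ 0.0003 -0.0015  0.0003]
```

>>> drive_tool([
  [0.02,[0.003,0,0.03],[0,0,0]],
  [0.02,[0.003,0,0.06],[0,0,0]],
  [0.02,[0.003,0,0.075],[0,0,0]],
  [0.02,[0.003,0,0.084],[0,0,0]],
  [0.02,[0.003,0,0.084],[0,0,0]],
])

```text
time: 20.2
tool_pos: [0.6161, -0.1082, 0.0686]
ee_rot: [-3.142, 0.006, 3.035]
wrist_force: [-0.7, 1.2, 3.6]
width: 0.0324
finger_force: 30.0
```

>>> drive_tool([
  [0.02,[0,0,0.004],[0,0,0]],
  [0.02,[0,0,0.008],[0,0,0]],
  [0.02,[0,0,0.0095],[0,0,0]],
  [0.02,[0,0,0.0095],[0,0,0]],
])

```text
time: 20.7
tool_pos: [0.6179, -0.1089, 0.0576]
ee_rot: [-3.141, 0.01, 3.035]
wrist_force: [6.8, -1.3, 0.2]
width: 0.0327
finger_force: 30.0
```

>>> drive_tool([
  [0.02,[-0.003,0,0],[0,0,0]],
  [0.02,[-0.003,0,0.002],[0,0,0]],
  [0.02,[-0.003,0,0.003],[0,0,0]],
  [0.02,[-0.003,0,0.003],[0,0,0]],
])

```text
time: 21.2
tool_pos: [0.6184, -0.1088, 0.0561]
ee_rot: [-3.141, 0.004, 3.035]
wrist_force: [-1.9, 0.8, 10.9]
width: 0.0325
finger_force: 30.0
```

>>> drive_tool([
  [0.056,[0,0,0],[0,0,0]],
  [0.056,[0,0,0],[0,0,0]],
  [0.056,[0,0,0],[0,0,0]],
  [0.056,[0,0,-0.05],[0,0,0]],
  [0.056,[0,0,-0.1],[0,0,0]],
])

```text
time: 21.82
tool_pos: [0.6164, -0.1083, 0.1519]
ee_rot: [3.141, -0.004, 3.035]
wrist_force: [0.5, -0.4, 0.2]
width: 0.0566
finger_force: 0.0
```

>>> drive_tool([
  [0.06,[0.055,0,0],[0,0,0]],
  [0.06,[0.11,0.01,0],[0,0,0]],
  [0.06,[0.16,0.03,0],[0,0,0]],
  [0.06,[0.195,0.075,0],[0,0,0]],
  [0.06,[0.21,0.13,0],[0,0,0]],
])

```text
time: 22.45
tool_pos: [0.4205, 0.0438, 0.1522]
ee_rot: [-3.142, -0.0, 3.032]
wrist_force: [2.0, -0.3, -0.5]
width: 0.06
finger_force: 0.0
```

>>> drive_tool([
  [0.06,[0.01,0.058,0],[0,0,0]],
  [0.06,[0.02,0.116,0],[0,0,0]],
  [0.06,[0.03,0.174,0.005],[0,0,0]],
  [0.06,[0.04,0.23,0.01],[0,0,0]],
  [0.06,[0.047,0.272,0.015],[0,0,0]],
])

```text
time: 23.08
tool_pos: [0.4038, 0.3207, 0.1368]
ee_rot: [-3.141, -0.001, 3.037]
wrist_force: [0.6, -1.0, -0.2]
width: 0.0603
finger_force: 0.0
```

>>> drive_tool([
  [0.06,[0,0,0],[0,0,0]],
  [0.06,[0,0,0],[0,0,0]],
])

```text
time: 23.32
tool_pos: [0.4044, 0.318, 0.137]
ee_rot: [-3.14, -0.001, 3.035]
wrist_force: [-0.5, -0.4, -0.3]
width: 0.0602
finger_force: 0.0
```

Run:
```python
from h import *
o=st(); plan([.404,.3179,.046]); c=imaging.get_calibration('wrist'); a=snap('wrist','wb.png')
for P in [(.493,.3424),(.4025,.3179)]: print(P, [proj(c,[*P,z]).round() for z in (.084,.098)])
reds(a)
```

```text
{'time': 23.325, 'tool_pos': [0.4044, 0.318, 0.137], 'ee_rot': [-3.1403, -0.0007, 3.035], 'joint_positions': [0.5565, 0.0471, 1.5998, -0.0006, 1.496, -0.9077], 'wrist_force': [-0.4732, -0.4327, -0.3322], 'width': 0.0602}
-> [0.404  0.3179 0.046 ] shift [ 0.0004 -0.      0.091 ] turn [-0.0013 -0.0007  0.0004]
(0.493, 0.3424) [array([374., 414.]), array([377., 432.])]
(0.4025, 0.3179) [array([316., 274.]), array([316., 284.])]
reds (c, left top w h area) [([101.0, 173.0], [95, 170, 15, 8, 79]), ([317.0, 277.0], [306, 260, 24, 36, 692]), ([372.0, 401.0], [361, 395, 22, 13, 213])]
```

>>> drive_tool([
  [0.06,[0,0,0.05],[0,0,0]],
  [0.06,[0,0,0.09],[0,0,0]],
  [0.06,[0,0,0.092],[0,0,0]],
  [0.02,[0,0,0.092],[0,0,0]],
  [0.02,[0,0,0.092],[0,0,0]],
])

```text
time: 24.0
tool_pos: [0.4064, 0.3192, 0.048]
ee_rot: [3.139, 0.004, 3.034]
wrist_force: [-0.5, 0.1, 0.9]
width: 0.0433
finger_force: 0.0
```

>>> drive_tool([
  [0.02,[0,0,0],[0,0,0]],
  [0.02,[0,0,0],[0,0,0]],
  [0.02,[0,0,0],[0,0,0]],
])

```text
time: 24.38
tool_pos: [0.4057, 0.3193, 0.0473]
ee_rot: [3.14, 0.003, 3.035]
wrist_force: [-0.1, -0.7, 6.7]
width: 0.0324
finger_force: 30.0
```

Run:
```python
from h import *
st(); plan(case(-33,-64,150))
```

```text
{'time': 24.375, 'tool_pos': [0.4057, 0.3193, 0.0473], 'ee_rot': [3.1398, 0.0027, 3.0349], 'joint_positions': [0.557, 0.1222, 1.7075, -0.0002, 1.3086, -0.9071], 'wrist_force': [-0.0818, -0.6597, 6.6621], 'width': 0.0324}
-> [ 0.5364 -0.2281  0.15  ] shift [-0.1884 -0.5302 -0.1032] turn [0.0018 0.0027 0.0004]
```

>>> drive_tool([
  [0.02,[0,0,-0.05],[0,0,0]],
  [0.02,[0,-0.03,-0.1],[0,0,0]],
  [0.02,[0.01,-0.09,-0.105],[0,0,0]],
  [0.02,[0.01,-0.15,-0.105],[0,0,0]],
  [0.02,[0.01,-0.21,-0.105],[0,0,0]],
])

```text
time: 25.0
tool_pos: [0.3711, 0.1094, 0.1497]
ee_rot: [-3.141, -0.001, 3.036]
wrist_force: [1.2, 0.2, -1.5]
width: 0.0323
finger_force: 30.0
```

>>> drive_tool([
  [0.02,[-0.01,-0.06,0],[0,0,0]],
  [0.02,[-0.03,-0.115,0],[0,0,0]],
  [0.02,[-0.06,-0.165,0],[0,0,0]],
  [0.02,[-0.1,-0.21,0],[0,0,0]],
  [0.02,[-0.14,-0.255,0],[0,0,0]],
])

```text
time: 25.62
tool_pos: [0.4844, -0.1591, 0.1494]
ee_rot: [3.14, -0.002, 3.034]
wrist_force: [0.2, -0.0, -2.7]
width: 0.0321
finger_force: 30.0
```

>>> drive_tool([
  [0.02,[-0.04,-0.045,0],[0,0,0]],
  [0.02,[-0.058,-0.065,0],[0,0,0]],
  [0.02,[-0.058,-0.065,0],[0,0,0]],
  [0.02,[-0.058,-0.065,0],[0,0,0]],
])

```text
time: 26.12
tool_pos: [0.5342, -0.2272, 0.1493]
ee_rot: [3.14, -0.003, 3.035]
wrist_force: [0.6, -0.3, -2.7]
width: 0.0324
finger_force: 30.0
```

```bash
cat >> h.py <<'E'
def foot(o,f,zb):   # zb: TCP height when grasped on the bench
    c=imaging.get_calibration('wrist'); a=snap('wrist',f).astype(int).sum(2)
    t=np.array(o['tool_pos']); r=R.from_euler('xyz',o['ee_rot'])
    print('dx0 edges',[proj(c,t+r.apply([q,0,zb-.014])).round(1)[1] for q in (.023,.0165)])
    print([(v,a[v,312:321].mean().round().item()) for v in range(232,290,2)])
E
python3 - <<'E'
from h import *
o=st(); foot(o,'wc.png',.0473); plan(case(-34,-64,57.3))
E
```

```text
{'time': 26.125, 'tool_pos': [0.5342, -0.2272, 0.1493], 'ee_rot': [3.1399, -0.0026, 3.0352], 'joint_positions': [-0.5002, 0.1858, 1.4216, 0.0006, 1.5373, -1.9646], 'wrist_force': [0.6163, -0.2593, -2.7117], 'width': 0.0324}
dx0 edges [np.float64(247.0), np.float64(260.2)]
[(232, 47.0), (234, 49.0), (236, 48.0), (238, 43.0), (240, 43.0), (242, 41.0), (244, 48.0), (246, 62.0), (248, 79.0), (250, 80.0), (252, 67.0), (254, 52.0), (256, 58.0), (258, 76.0), (260, 76.0), (262, 91.0), (264, 135.0), (266, 152.0), (268, 147.0), (270, 140.0), (272, 142.0), (274, 142.0), (276, 142.0), (278, 162.0), (280, 178.0), (282, 182.0), (284, 198.0), (286, 233.0), (288, 269.0)]
-> [ 0.5354 -0.228   0.0573] shift [-0.0014 -0.0009  0.0925] turn [ 0.0013 -0.0018  0.0011]
```

>>> drive_tool([
  [0.02,[-0.001,-0.001,0.03],[0,0,0]],
  [0.02,[-0.001,-0.001,0.06],[0,0,0]],
  [0.02,[-0.001,-0.001,0.075],[0,0,0]],
  [0.02,[-0.001,-0.001,0.084],[0,0,0]],
  [0.02,[-0.001,-0.001,0.084],[0,0,0]],
])

```text
time: 26.8
tool_pos: [0.5359, -0.2292, 0.0666]
ee_rot: [3.141, -0.0, 3.035]
wrist_force: [-0.5, 0.7, -3.2]
width: 0.0329
finger_force: 30.0
```

>>> drive_tool([
  [0.02,[0,0,0.004],[0,0,0]],
  [0.02,[0,0,0.008],[0,0,0]],
  [0.02,[0,0,0.0095],[0,0,0]],
  [0.02,[0,0,0.0095],[0,0,0]],
])

```text
time: 27.3
tool_pos: [0.5361, -0.2296, 0.0574]
ee_rot: [-3.142, 0.0, 3.035]
wrist_force: [-1.3, -0.9, 0.1]
width: 0.0326
finger_force: 30.0
```

>>> drive_tool([
  [0.056,[0,0,0],[0,0,0]],
  [0.056,[0,0,0],[0,0,0]],
  [0.056,[0,0,0],[0,0,0]],
  [0.056,[0,0,-0.05],[0,0,0]],
  [0.056,[0.02,0,-0.1],[0,0,0]],
])

```text
time: 27.92
tool_pos: [0.5162, -0.2272, 0.1574]
ee_rot: [3.141, -0.001, 3.035]
wrist_force: [1.1, -0.7, -0.5]
width: 0.0559
finger_force: 0.0
```

>>> drive_tool([
  [0.06,[0.05,0.02,0],[0,0,0]],
  [0.06,[0.1,0.055,0],[0,0,0]],
  [0.06,[0.12,0.11,0],[0,0,0]],
  [0.06,[0.13,0.17,0],[0,0,0]],
  [0.06,[0.137,0.23,0],[0,0,0]],
])

```text
time: 28.55
tool_pos: [0.404, 0.0174, 0.1576]
ee_rot: [3.141, 0.002, 3.033]
wrist_force: [0.7, 0.6, -1.1]
width: 0.0603
finger_force: 0.0
```

>>> drive_tool([
  [0.06,[0.007,0.06,0],[0,0,0]],
  [0.06,[0.013,0.12,0],[0,0,0]],
  [0.06,[0.02,0.18,0],[0,0,0]],
  [0.06,[0.026,0.24,0],[0,0,0]],
  [0.06,[0.03,0.3,0],[0,0,0]],
])

```text
time: 29.18
tool_pos: [0.4064, 0.3196, 0.1575]
ee_rot: [3.141, 0.001, 3.035]
wrist_force: [0.9, -0.4, 0.0]
width: 0.0604
finger_force: 0.0
```

>>> drive_tool([
  [0.06,[0.005,0.03,0],[0,0,0]],
  [0.06,[-0.03,0.036,0],[0,0,0]],
  [0.06,[-0.084,0.034,0.015],[0,0,0]],
  [0.06,[-0.084,0.034,0.02],[0,0,0]],
  [0.06,[-0.084,0.034,0.02],[0,0,0]],
])

```text
time: 29.8
tool_pos: [0.493, 0.342, 0.1362]
ee_rot: [-3.141, -0.002, 3.034]
wrist_force: [0.1, 0.4, 0.7]
width: 0.0603
finger_force: 0.0
```

Run:
```python
from h import *
o=st(); plan([.494,.3424,.046]); c=imaging.get_calibration('wrist'); a=snap('wrist','wd.png')
for P in [(.493,.3424)]: print(P, [proj(c,[*P,z]).round() for z in (.084,.098)])
reds(a)
```

```text
{'time': 29.8, 'tool_pos': [0.493, 0.342, 0.1362], 'ee_rot': [-3.1408, -0.0021, 3.0344], 'joint_positions': [0.5118, 0.2346, 1.3901, 0.0006, 1.519, -0.9518], 'wrist_force': [0.1482, 0.42, 0.729], 'width': 0.0603}
-> [0.494  0.3424 0.046 ] shift [-0.0012  0.0005  0.0902] turn [-0.0007 -0.0021 -0.0002]
(0.493, 0.3424) [array([317., 278.]), array([317., 289.])]
reds (c, left top w h area) [([27.0, 35.0], [19, 30, 17, 11, 128]), ([317.0, 281.0], [305, 264, 24, 36, 682])]
```

>>> drive_tool([
  [0.06,[0,0,0.05],[0,0,0]],
  [0.06,[0,0,0.088],[0,0,0]],
  [0.06,[0,0,0.091],[0,0,0]],
  [0.02,[0,0,0.091],[0,0,0]],
  [0.02,[0,0,0.091],[0,0,0]],
])

```text
time: 30.48
tool_pos: [0.495, 0.3433, 0.049]
ee_rot: [3.139, 0.004, 3.035]
wrist_force: [-0.0, 0.2, -0.6]
width: 0.0435
finger_force: 0.0
```

>>> drive_tool([
  [0.02,[0,0,0],[0,0,0]],
  [0.02,[0,0,0],[0,0,0]],
  [0.02,[0,0,0],[0,0,0]],
])

```text
time: 30.85
tool_pos: [0.4947, 0.343, 0.048]
ee_rot: [3.139, 0.003, 3.035]
wrist_force: [-1.2, 0.5, 6.1]
width: 0.0329
finger_force: 30.0
```

Run:
```python
from h import *
st(); plan([.42,.34,.15]);plan(case(-33,64,150))
```

```text
{'time': 30.85, 'tool_pos': [0.4947, 0.343, 0.048], 'ee_rot': [3.1393, 0.0027, 3.0348], 'joint_positions': [0.5119, 0.3, 1.4921, 0.0003, 1.3461, -0.9522], 'wrist_force': [-1.2281, 0.4567, 6.0598], 'width': 0.0329}
-> [0.42 0.34 0.15] shift [ 0.0737 -0.0107 -0.1022] turn [0.0023 0.0027 0.0002]
-> [ 0.55   -0.1008  0.15  ] shift [-0.1026 -0.4352 -0.1027] turn [0.0023 0.0027 0.0002]
```

>>> drive_tool([
  [0.02,[0,0,-0.05],[0,0,0]],
  [0.02,[0,0,-0.1],[0,0,0]],
  [0.02,[0.05,0,-0.105],[0,0,0]],
  [0.02,[0.075,-0.03,-0.105],[0,0,0]],
  [0.02,[0.07,-0.09,-0.105],[0,0,0]],
])

```text
time: 31.48
tool_pos: [0.4122, 0.2605, 0.1499]
ee_rot: [-3.141, -0.002, 3.04]
wrist_force: [1.3, -1.3, -3.0]
width: 0.0324
finger_force: 30.0
```

>>> drive_tool([
  [0.02,[-0.006,-0.06,0],[0,0,0]],
  [0.02,[-0.012,-0.12,0],[0,0,0]],
  [0.02,[-0.018,-0.18,0],[0,0,0]],
  [0.02,[-0.024,-0.24,0],[0,0,0]],
  [0.02,[-0.04,-0.295,0],[0,0,0]],
])

```text
time: 32.1
tool_pos: [0.4215, -0.0391, 0.15]
ee_rot: [3.141, -0.002, 3.034]
wrist_force: [1.0, 0.4, -3.0]
width: 0.0325
finger_force: 30.0
```

>>> drive_tool([
  [0.02,[-0.045,-0.035,0],[0,0,0]],
  [0.02,[-0.09,-0.05,0],[0,0,0]],
  [0.02,[-0.13,-0.05,0],[0,0,0]],
  [0.02,[-0.13,-0.05,0],[0,0,0]],
  [0.02,[-0.13,-0.05,0],[0,0,0]],
])

```text
time: 32.72
tool_pos: [0.5456, -0.1006, 0.1495]
ee_rot: [3.141, -0.004, 3.035]
wrist_force: [-0.5, -0.3, -2.8]
width: 0.0324
finger_force: 30.0
```

Run:
```python
from h import *
o=st(); foot(o,'we.png',.048); plan(case(-34,64,58))
```

```text
{'time': 32.725, 'tool_pos': [0.5456, -0.1006, 0.1495], 'ee_rot': [3.1411, -0.0036, 3.0349], 'joint_positions': [-0.2845, 0.13, 1.4849, -0.0001, 1.5303, -1.7486], 'wrist_force': [-0.4587, -0.318, -2.7707], 'width': 0.0324}
dx0 edges [np.float64(246.5), np.float64(259.6)]
[(232, 50.0), (234, 47.0), (236, 50.0), (238, 48.0), (240, 45.0), (242, 45.0), (244, 44.0), (246, 51.0), (248, 64.0), (250, 81.0), (252, 79.0), (254, 68.0), (256, 49.0), (258, 59.0), (260, 76.0), (262, 78.0), (264, 116.0), (266, 243.0), (268, 288.0), (270, 292.0), (272, 292.0), (274, 285.0), (276, 222.0), (278, 145.0), (280, 155.0), (282, 176.0), (284, 177.0), (286, 189.0), (288, 225.0)]
-> [ 0.549  -0.1007  0.058 ] shift [-0.0037  0.0001  0.0921] turn [ 0.0004 -0.0024  0.0004]
```

>>> drive_tool([
  [0.02,[-0.001,0,0.03],[0,0,0]],
  [0.02,[-0.001,0,0.06],[0,0,0]],
  [0.02,[-0.001,0,0.075],[0,0,0]],
  [0.02,[-0.001,0,0.084],[0,0,0]],
  [0.02,[-0.001,0,0.084],[0,0,0]],
])

```text
time: 33.4
tool_pos: [0.5498, -0.1009, 0.0706]
ee_rot: [3.141, 0.007, 3.035]
wrist_force: [-0.1, 1.4, 3.1]
width: 0.0326
finger_force: 30.0
```

>>> drive_tool([
  [0.02,[0,0,0.004],[0,0,0]],
  [0.02,[0,0,0.008],[0,0,0]],
  [0.02,[0,0,0.0095],[0,0,0]],
  [0.02,[0,0,0.0095],[0,0,0]],
])

```text
time: 33.9
tool_pos: [0.5542, -0.1015, 0.0661]
ee_rot: [-3.141, 0.018, 3.035]
wrist_force: [2.9, 2.0, 16.3]
width: 0.0323
finger_force: 30.0
```

>>> drive_tool([
  [0.02,[0,0,-0.01],[0,0,0]],
  [0.02,[0,0,-0.018],[0,0,0]],
  [0.02,[0,0,-0.018],[0,0,0]],
  [0.02,[0,0,-0.018],[0,0,0]],
])

```text
time: 34.4
tool_pos: [0.5471, -0.1009, 0.0746]
ee_rot: [3.141, -0.002, 3.035]
wrist_force: [-1.1, -0.8, -1.9]
width: 0.0324
finger_force: 30.0
```

Run:
```python
from h import *
o=st(); foot(o,'wf.png',.048); c=imaging.get_calibration('wrist')
a=cv2.imread('pics/wf.png'); cv2.imwrite('pics/wfc.png',cv2.resize(a[180:340,210:430],None,fx=3.6,fy=3.6,interpolation=cv2.INTER_CUBIC))
P=case(-34,64,26); print([((proj(c,P+CR.apply([.0255*i,.0255*j,0]))-[210,180])*3.6).round().tolist() for i,j in((0,0),(1,0),(-1,0),(0,1),(0,-1))])
```

```text
{'time': 34.4, 'tool_pos': [0.5471, -0.1009, 0.0746], 'ee_rot': [3.1413, -0.0017, 3.0347], 'joint_positions': [-0.2843, 0.1845, 1.5772, -0.0001, 1.3816, -1.7482], 'wrist_force': [-1.0864, -0.766, -1.8853], 'width': 0.0324}
dx0 edges [np.float64(246.6), np.float64(259.8)]
[(232, 56.0), (234, 52.0), (236, 51.0), (238, 55.0), (240, 59.0), (242, 69.0), (244, 70.0), (246, 67.0), (248, 55.0), (250, 50.0), (252, 54.0), (254, 65.0), (256, 67.0), (258, 77.0), (260, 203.0), (262, 323.0), (264, 337.0), (266, 339.0), (268, 338.0), (270, 338.0), (272, 337.0), (274, 338.0), (276, 311.0), (278, 206.0), (280, 171.0), (282, 174.0), (284, 201.0), (286, 218.0), (288, 220.0)]
[[384.0, 376.0], [384.0, 536.0], [384.0, 205.0], [562.0, 376.0], [207.0, 376.0]]
```

View pics/wfc.png

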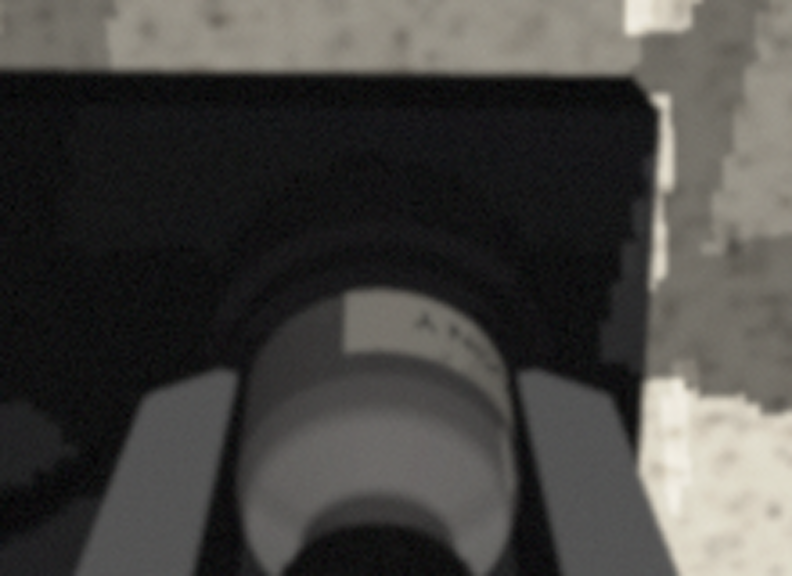

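>>> drive_tool([
  [0.02,[-0.005,0,0],[0,0,0]],
  [0.02,[-0.005,0,0.004],[0,0,0]],
  [0.02,[-0.005,0,0.009],[0,0,0]],
  [0.02,[-0.005,0,0.012],[0,0,0]],
  [0.02,[-0.005,0,0.012],[0,0,0]],
])

```text
time: 35.08
tool_pos: [0.5547, -0.1015, 0.0662]
ee_rot: [3.141, 0.005, 3.035]
wrist_force: [0.5, 1.6, 5.6]
width: 0.0329
finger_force: 30.0
```

>>> drive_tool([
  [0.02,[-0.002,0,0],[0,0,0]],
  [0.02,[-0.004,0,0],[0,0,0]],
  [0.02,[-0.004,0,0],[0,0,0]],
])

```text
time: 35.45
tool_pos: [0.5569, -0.102, 0.0628]
ee_rot: [3.141, 0.0, 3.035]
wrist_force: [1.9, -0.3, -2.2]
width: 0.032
finger_force: 30.0
```

>>> drive_tool([
  [0.02,[0,0.0015,0],[0,0,0]],
  [0.02,[0,0.003,0],[0,0,0]],
  [0.02,[0,0.003,0],[0,0,0]],
])

```text
time: 35.83
tool_pos: [0.5573, -0.1001, 0.0632]
ee_rot: [-3.139, 0.001, 3.035]
wrist_force: [2.6, -3.9, -3.6]
width: 0.0325
finger_force: 30.0
```

>>> drive_tool([
  [0.02,[0,-0.003,0.001],[0,0,0]],
  [0.02,[0,-0.003,0.004],[0,0,0]],
  [0.02,[0,-0.003,0.006],[0,0,0]],
  [0.02,[0,-0.003,0.006],[0,0,0]],
])

```text
time: 36.33
tool_pos: [0.5569, -0.1017, 0.0584]
ee_rot: [3.141, 0.001, 3.035]
wrist_force: [-0.4, 1.2, 2.9]
width: 0.0326
finger_force: 30.0
```

>>> drive_tool([
  [0.056,[0,0,0],[0,0,0]],
  [0.056,[0,0,0],[0,0,0]],
  [0.056,[0,0,0],[0,0,0]],
  [0.056,[0,0,-0.05],[0,0,0]],
  [0.056,[0.02,0,-0.1],[0,0,0]],
])

```text
time: 36.95
tool_pos: [0.5365, -0.0998, 0.1575]
ee_rot: [3.141, -0.002, 3.035]
wrist_force: [0.8, -0.2, 0.3]
width: 0.0563
finger_force: 0.0
```

>>> drive_tool([
  [0.02,[0.05,0.02,-0.02],[0,0,0]],
  [0.0,[0.09,0.04,-0.05],[0,0,0]],
  [0.0,[0.12,0.06,-0.08],[0,0,0]],
  [0.0,[0.12,0.06,-0.1],[0,0,0]],
  [0.0,[0.12,0.06,-0.1],[0,0,0]],
])

```text
time: 37.58
tool_pos: [0.4244, -0.0274, 0.2593]
ee_rot: [-3.141, 0.004, 3.035]
wrist_force: [1.1, -0.4, -0.3]
width: 0.0095
finger_force: 0.0
```

Run:
```python
from h import *
o=st(); t=snap('top','tg.png'); s=snap('side','sg.png'); w=snap('wrist','wg.png')
A=cv2.resize(t[145:265,360:480],(400,400),interpolation=cv2.INTER_CUBIC)
B=cv2.resize(s[230:430,340:540],(400,400),interpolation=cv2.INTER_CUBIC)
cv2.imwrite('pics/mg.png',np.vstack([np.hstack([A,B]),cv2.resize(w[:,:],(800,600))[180:380]])[:,:,::-1])
c=imaging.get_calibration('top')
for w_ in [(204,36,198),(204,96,198),(195,66,189)]: print(((proj(c,case(*w_))-[360,145])*400/120).round(),proj(c,case(*w_)).round(1))
c=imaging.get_calibration('side')
for w_ in [(204,36,198),(204,96,198),(195,66,189)]: print(((proj(c,case(*w_))-[340,230])*2).round())
```

```text
{'time': 37.575, 'tool_pos': [0.4244, -0.0274, 0.2593], 'ee_rot': [-3.1412, 0.0043, 3.0352], 'joint_positions': [-0.1978, -0.2011, 1.588, -0.0, 1.7503, -1.6623], 'wrist_force': [1.1146, -0.388, -0.3019], 'width': 0.0095}
[165.  39.] [409.6 156.7]
[93. 30.] [388. 154.]
[127.  48.] [398.  159.5]
[310.  41.]
[267.   7.]
[280.  33.]
```

View pics/mg.png

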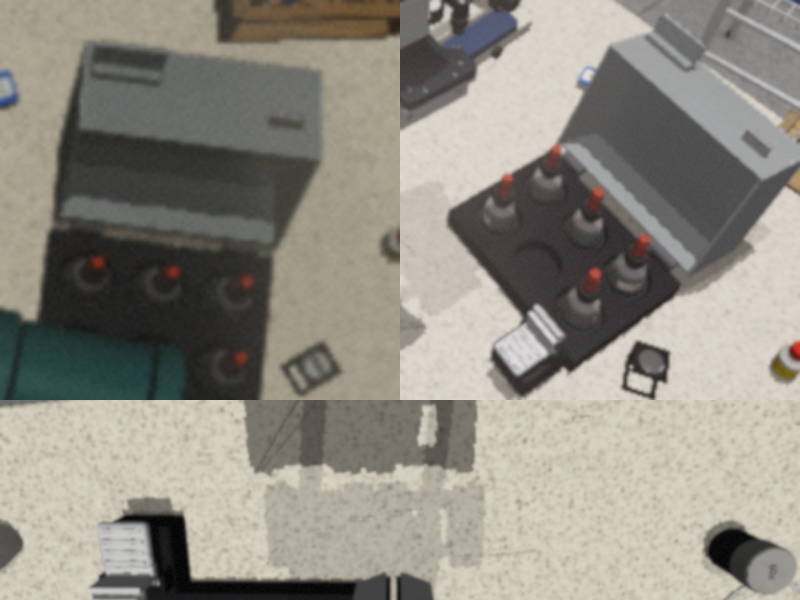

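```bash
cat >> h.py <<'E'
C0=np.array([.578,-.168,0.])
a=.785; TILT=DOWN*R.from_rotvec([0,-a,0]); zp=np.array([np.sin(a),-np.cos(a)])
def tcpE(ex,ez): return case(ex-25*zp[0],66,ez-25*zp[1])     # E = fingertip in case mm
def tcpL(th,d,h):
    dx=-d*np.cos(th)+h*np.sin(th); dz=d*np.sin(th)+h*np.cos(th); return tcpE(80+dx,34+dz)
E
python3 - <<'E'
from h import *
st(); plan(tcpE(120,300),TILT); print(tcpE(230,260),tcpE(230,195))
E
```

```text
{'time': 37.725, 'tool_pos': [0.4236, -0.0275, 0.256], 'ee_rot': [3.1413, -0.0026, 3.0344], 'joint_positions': [-0.1986, -0.1978, 1.5917, 0.0001, 1.7502, -1.6623], 'wrist_force': [0.2694, 0.9128, -0.7288], 'width': 0.0006}
-> [ 0.6868 -0.1133  0.3177] shift [-0.2707 -0.0571 -0.0624] turn [ 2.000e-04 -7.876e-01 -3.000e-04]
[ 0.79616358 -0.12505337  0.27768471] [ 0.79616358 -0.12505337  0.21268471]
```

>>> drive_tool([
  [0.0,[-0.04,-0.011,-0.03],[0,-0.16,0]],
  [0.0,[-0.09,-0.022,-0.06],[0,-0.32,0]],
  [0.0,[-0.14,-0.034,-0.062],[0,-0.48,0]],
  [0.0,[-0.19,-0.046,-0.062],[0,-0.64,0]],
  [0.0,[-0.24,-0.057,-0.062],[0,-0.787,0]],
])

```text
time: 38.35
tool_pos: [0.6575, -0.1107, 0.3178]
ee_rot: [3.141, 0.79, 3.033]
wrist_force: [-0.4, 0.1, 0.7]
width: 0.0003
finger_force: 0.0
```

Run:
```python
from h import *
st(); plan(tcpE(230,265),TILT);plan(tcpE(230,195),TILT)
```

```text
{'time': 38.35, 'tool_pos': [0.6575, -0.1107, 0.3178], 'ee_rot': [3.1409, 0.7896, 3.0331], 'joint_positions': [-0.3284, -0.1681, 1.6346, 0.1987, 0.9075, -1.8503], 'wrist_force': [-0.3922, 0.0511, 0.6556], 'width': 0.0003}
-> [ 0.7962 -0.1251  0.2827] shift [-0.0732  0.0007  0.1238] turn [-0.0004  0.0046 -0.0011]
-> [ 0.7962 -0.1251  0.2127] shift [-0.0235  0.0007  0.1731] turn [-0.0004  0.0046 -0.0011]
```

>>> drive_tool([
  [0.0,[-0.03,0,0.045],[0,0,0]],
  [0.0,[-0.06,0.001,0.09],[0,0,0]],
  [0.0,[-0.073,0.001,0.124],[0,0,0]],
  [0.0,[-0.073,0.001,0.124],[0,0,0]],
  [0.0,[-0.073,0.001,0.124],[0,0,0]],
])

```text
time: 38.98
tool_pos: [0.7945, -0.1237, 0.282]
ee_rot: [3.141, 0.785, 3.034]
wrist_force: [-0.3, 0.1, -0.1]
width: 0.0003
finger_force: 0.0
```

Run:
```python
from h import *
st(); plan(tcpE(230,195),TILT); snap('side','sh.png')
```

```text
{'time': 38.975, 'tool_pos': [0.7945, -0.1237, 0.282], 'ee_rot': [3.141, 0.7846, 3.0341], 'joint_positions': [-0.2722, 0.1536, 1.3836, 0.1581, 0.833, -1.7948], 'wrist_force': [-0.2689, 0.0617, -0.0592], 'width': 0.0003}
-> [ 0.7962 -0.1251  0.2127] shift [ 0.0477 -0.0012  0.0503] turn [ 0.0003 -0.0004 -0.0003]
```

>>> drive_tool([
  [0.0,[0.02,0,0.02],[0,0,0]],
  [0.0,[0.04,-0.001,0.04],[0,0,0]],
  [0.0,[0.0475,-0.001,0.0505],[0,0,0]],
  [0.0,[0.0475,-0.001,0.0505],[0,0,0]],
])

```text
time: 39.52
tool_pos: [0.7967, -0.1247, 0.2141]
ee_rot: [3.141, 0.786, 3.034]
wrist_force: [0.4, 0.6, 0.1]
width: 0.0005
finger_force: 0.0
```

Run:
```python
from h import *
o=st(); T=R.from_euler('xyz',o['ee_rot'])
th=np.linspace(1.75,0,16); prev=np.array(o['tool_pos'])
for i,t in enumerate(th):
    d=np.interp(t,[0,.785,1.315,1.85],[172,172,184,192]); h=np.interp(t,[0,.785,1.315,1.85],[72.7,75,80,79.6])
    P=tcpL(t,d,h); print(i,t.round(2),P.round(3),'from group start',T.inv().apply(P-prev).round(3))
    if i%5==4: prev=P; print()
```

```text
{'time': 39.525, 'tool_pos': [0.7967, -0.1247, 0.2141], 'ee_rot': [3.1412, 0.7864, 3.0343], 'joint_positions': [-0.2731, 0.1926, 1.4763, 0.1826, 0.7015, -1.8286], 'wrist_force': [0.4057, 0.5683, 0.0605], 'width': 0.0005}
0 1.75 [ 0.759 -0.121  0.225] from group start [ 0.019 -0.    -0.035]
1 1.63 [ 0.738 -0.119  0.235] from group start [ 0.027 -0.    -0.057]
2 1.52 [ 0.716 -0.116  0.243] from group start [ 0.037 -0.    -0.077]
3 1.4 [ 0.694 -0.114  0.248] from group start [ 0.049 -0.    -0.097]
4 1.28 [ 0.671 -0.112  0.25 ] from group start [ 0.064 -0.    -0.115]

5 1.17 [ 0.648 -0.109  0.249] from group start [ 0.017 -0.    -0.015]
6 1.05 [ 0.626 -0.107  0.245] from group start [ 0.036 -0.    -0.029]
7 0.93 [ 0.604 -0.104  0.238] from group start [ 0.056 -0.    -0.039]
8 0.82 [ 0.584 -0.102  0.229] from group start [ 0.077 -0.    -0.047]
9 0.7 [ 0.564 -0.1    0.22 ] from group start [ 0.098 -0.    -0.055]

10 0.58 [ 0.545 -0.098  0.209] from group start [ 0.021 -0.    -0.006]
11 0.47 [ 0.527 -0.096  0.195] from group start [ 0.043 -0.    -0.009]
12 0.35 [ 0.512 -0.094  0.18 ] from group start [ 0.065 -0.    -0.009]
13 0.23 [ 0.498 -0.093  0.163] from group start [ 0.088 -0.    -0.007]
14 0.12 [ 0.486 -0.092  0.144] from group start [ 0.109 -0.    -0.003]

15 0.0 [ 0.476 -0.091  0.124] from group start [ 0.021 -0.     0.007]
```

>>> drive_tool([
  [0.0,[0.019,0,-0.035],[0,0,0]],
  [0.0,[0.027,0,-0.057],[0,0,0]],
  [0.0,[0.037,0,-0.077],[0,0,0]],
  [0.0,[0.049,0,-0.097],[0,0,0]],
  [0.0,[0.064,0,-0.115],[0,0,0]],
])

```text
time: 40.15
tool_pos: [0.6714, -0.1114, 0.2545]
ee_rot: [-3.14, 0.793, 3.036]
wrist_force: [0.4, -0.2, 0.3]
width: 0.0003
finger_force: 0.0
```

Run:
```python
from h import *
st(); s=snap('side','si.png'); t=snap('top','ti.png')
cv2.imwrite('pics/mi.png',np.hstack([cv2.resize(s[200:430,300:600],(450,345)),cv2.resize(t[120:300,340:480],(268,345))])[:,:,::-1])
for th in (1.17,.7): print(th)
```

```text
{'time': 40.15, 'tool_pos': [0.6714, -0.1114, 0.2545], 'ee_rot': [-3.14, 0.7929, 3.0359], 'joint_positions': [-0.3199, -0.1136, 1.7146, 0.2168, 0.7709, -1.879], 'wrist_force': [0.4007, -0.2096, 0.2762], 'width': 0.0003}
1.17
0.7
```

View pics/mi.png

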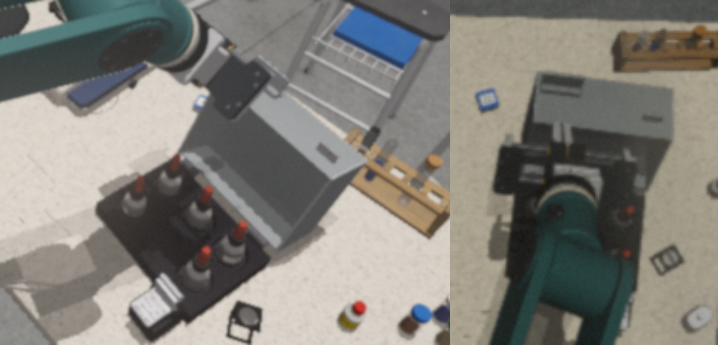

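Run:
```python
from h import *
T=imaging.get_calibration('top'); S=imaging.get_calibration('side')
def ray(c,uv):
    d=np.linalg.inv(np.array(c['intrinsics']))@[*uv,1]; d=rot(c)@[d[0],-d[1],-d[2]]; return np.array(c['position']),d/np.linalg.norm(d)
def tri(u,v):
    (p,d),(q,e)=ray(T,u),ray(S,v); k=np.linalg.lstsq(np.c_[d,-e],q-p,rcond=None)[0]; a,b=p+k[0]*d,q+k[1]*e
    return (a+b)/2,np.linalg.norm(a-b)
for n,u,v in [('L',(387.6,159.4),(470,239)),('R',(409.5,162),(492.5,252.5))]:
    P,e=tri(u,v); print(n,(CR.inv().apply(P-C0)*1000).round(1),'gap mm',(e*1e3).round(1))
for th in (1.85,1.8,1.7,1.6):
    f=lambda d,h:(80-d*np.cos(th)+h*np.sin(th),34+d*np.sin(th)+h*np.cos(th))
    for y in(36,96):
        print(th,y,np.round(f(190,64)),'top',proj(T,case(f(190,61)[0],y,f(190,61)[1])).round(1),'side',proj(S,case(f(190,61)[0],y,f(190,61)[1])).round(1),'root top',proj(T,case(f(156,61)[0],y,f(156,61)[1])).round(1))
# edges now, lid corners in the free pictures
g=cv2.cvtColor(cv2.imread('pics/tg.png'),cv2.COLOR_BGR2GRAY)
print('col 398 of top',[(v,int(g[v,398])) for v in range(150,176)])
s=cv2.cvtColor(cv2.imread('pics/sg.png'),cv2.COLOR_BGR2GRAY)
print('side col 481',[(v,int(s[v,481])) for v in range(228,272)])
```

```text
L [190.4  93.8 189.2] gap mm 1.9
R [186.3  33.8 203.2] gap mm 3.9
1.85 36 [194. 199.] top [409.2 160.2] side [491.8 252.1] root top [406.9 167.2]
1.85 96 [194. 199.] top [387.6 157.6] side [470.2 234.9] root top [385.7 164.7]
1.8 36 [185. 204.] top [409.3 162.5] side [489.8 252. ] root top [407. 169.]
1.8 96 [185. 204.] top [387.5 159.8] side [468.1 234.7] root top [385.7 166.4]
1.7 36 [168. 214.] top [409.3 167.5] side [485.2 252.4] root top [407.1 172.8]
1.7 96 [168. 214.] top [387.4 164.8] side [463.5 234.8] root top [385.6 170.2]
1.6 36 [150. 222.] top [409.1 173.1] side [480.  253.6] root top [407.  177.2]
1.6 96 [150. 222.] top [387.1 170.4] side [458.2 235.7] root top [385.4 174.6]
col 398 of top [(150, 158), (151, 157), (152, 160), (153, 159), (154, 159), (155, 162), (156, 161), (157, 154), (158, 123), (159, 101), (160, 70), (161, 54), (162, 60), (163, 59), (164, 70), (165, 95), (166, 103), (167, 93), (168, 73), (169, 73), (170, 96), (171, 101), (172, 105), (173, 106), (174, 107), (175, 106)]
side col 481 [(228, 124), (229, 130), (230, 134), (231, 134), (232, 134), (233, 131), (234, 132), (235, 130), (236, 131), (237, 133), (238, 135), (239, 133), (240, 134), (241, 135), (242, 135), (243, 139), (244, 144), (245, 133), (246, 117), (247, 110), (248, 107), (249, 109), (250, 106), (251, 107), (252, 106), (253, 104), (254, 105), (255, 106), (256, 111), (257, 128), (258, 150), (259, 158), (260, 158), (261, 147), (262, 131), (263, 116), (264, 114), (265, 135), (266, 155), (267, 162), (268, 161), (269, 161), (270, 161), (271, 162)]
```

Run:
```python
from h import *
plan(tcpE(180,270),TILT); plan(tcpE(235,265),TILT);plan(tcpE(235,190),TILT)
```

```text
-> [ 0.7464 -0.1197  0.2877] shift [-0.0773 -0.0003  0.0307] turn [-0.0008  0.0074  0.0007]
-> [ 0.8011 -0.1256  0.2827] shift [-0.1124 -0.0003  0.0733] turn [-0.0008  0.0074  0.0007]
-> [ 0.8011 -0.1256  0.2077] shift [-0.059  -0.0003  0.126 ] turn [-0.0008  0.0074  0.0007]
```

>>> drive_tool([
  [0.0,[-0.04,0,0.01],[0,0,0]],
  [0.0,[-0.077,0,0.031],[0,0.005,0]],
  [0.0,[-0.112,0,0.073],[0,0.005,0]],
  [0.0,[-0.112,0,0.073],[0,0.005,0]],
  [0.0,[-0.112,0,0.073],[0,0.005,0]],
])

```text
time: 40.88
tool_pos: [0.8017, -0.1252, 0.2781]
ee_rot: [3.141, 0.782, 3.035]
wrist_force: [0.5, 0.5, -0.3]
width: 0.0006
finger_force: 0.0
```

>>> drive_tool([
  [0.0,[0.02,0,0.02],[0,0,0]],
  [0.0,[0.04,0,0.04],[0,0,0]],
  [0.0,[0.053,0,0.053],[0,0,0]],
  [0.0,[0.053,0,0.053],[0,0,0]],
])

```text
time: 41.38
tool_pos: [0.7999, -0.1249, 0.2016]
ee_rot: [3.141, 0.78, 3.034]
wrist_force: [0.9, 0.1, 0.2]
width: 0.0005
finger_force: 0.0
```

```bash
cat > arc.py <<'E'
from h import *
import sys
def E(t,s=20):
    p=a+t
    zu,zn,xu,xn=-np.sin(p),-np.cos(p),np.cos(p),-np.sin(p)
    if p>=np.pi/2: return 190+s*zu-8*xu, 67+s*zn-8*xn
    return 170+2*(1-t/.785), np.interp(t,[0,.785],[72.7,75])
o=st(); T=R.from_euler('xyz',o['ee_rot']); prev=np.array(o['tool_pos'])
for t in map(float,sys.argv[1:]):
    P=tcpL(t,*E(t)); print(t,P.round(3),T.inv().apply(P-prev).round(4))
E
python3 arc.py 1.85 1.8 1.7 1.6 1.5 1.4
```

```text
{'time': 41.375, 'tool_pos': [0.7999, -0.1249, 0.2016], 'ee_rot': [3.1409, 0.7798, 3.0342], 'joint_positions': [-0.2716, 0.2102, 1.478, 0.183, 0.6888, -1.83], 'wrist_force': [0.9297, 0.1047, 0.2331], 'width': 0.0005}
1.85 [ 0.783 -0.124  0.207] [ 0.0082 -0.0005 -0.0161]
1.8 [ 0.774 -0.123  0.213] [ 0.0101 -0.0005 -0.026 ]
1.7 [ 0.757 -0.121  0.223] [ 0.0156 -0.0005 -0.0454]
1.6 [ 0.739 -0.119  0.231] [ 0.0229 -0.0005 -0.0641]
1.5 [ 0.72  -0.117  0.237] [ 0.0321 -0.0005 -0.0821]
1.4 [ 0.7   -0.115  0.242] [ 0.043  -0.0005 -0.099 ]
```

>>> drive_tool([
  [0.0,[0.012,0,-0.012],[0,0,0]],
  [0.0,[0.014,0,-0.02],[0,0,0]],
  [0.0,[0.016,0,-0.028],[0,0,0]],
  [0.0,[0.018,0,-0.037],[0,0,0]],
  [0.0,[0.019,0,-0.045],[0,0,0]],
])

```text
time: 42.0
tool_pos: [0.7565, -0.1204, 0.2238]
ee_rot: [-3.141, 0.785, 3.035]
wrist_force: [3.3, 0.7, 2.7]
width: 0.0008
finger_force: 2.3
```

```bash
python3 arc.py 1.7 1.6 1.5 1.4 1.3 1.2
```

```text
{'time': 42.0, 'tool_pos': [0.7565, -0.1204, 0.2238], 'ee_rot': [-3.1413, 0.7851, 3.035], 'joint_positions': [-0.2853, 0.0993, 1.5616, 0.1929, 0.7128, -1.8446], 'wrist_force': [3.3474, 0.7191, 2.6933], 'width': 0.0008}
1.7 [ 0.757 -0.121  0.223] [ 0.0001 -0.0004  0.0011]
1.6 [ 0.739 -0.119  0.231] [ 0.0073 -0.0004 -0.0177]
1.5 [ 0.72  -0.117  0.237] [ 0.0164 -0.0004 -0.0357]
1.4 [ 0.7   -0.115  0.242] [ 0.0272 -0.0004 -0.0527]
1.3 [ 0.68  -0.113  0.244] [ 0.0397 -0.0004 -0.0685]
1.2 [ 0.66  -0.11   0.245] [ 0.0537 -0.0004 -0.083 ]
```

Contact is there (force +x, +z), the lid is being pushed. Continue along the arc.

>>> drive_tool([
  [0.0,[0.008,0,-0.017],[0,0,0]],
  [0.0,[0.018,0,-0.034],[0,0,0]],
  [0.0,[0.029,0,-0.051],[0,0,0]],
  [0.0,[0.042,0,-0.067],[0,0,0]],
  [0.0,[0.056,0,-0.081],[0,0,0]],
])

```text
time: 42.62
tool_pos: [0.6604, -0.1093, 0.2434]
ee_rot: [3.14, 0.788, 3.034]
wrist_force: [1.6, 2.7, 6.9]
width: 0.0008
finger_force: 3.0
```

```bash
python3 arc.py 1.2 1.1 1.0 .9 .8 .7
```

```text
{'time': 42.625, 'tool_pos': [0.6604, -0.1093, 0.2434], 'ee_rot': [3.1402, 0.7882, 3.0343], 'joint_positions': [-0.3241, -0.1316, 1.7506, 0.2255, 0.7592, -1.8899], 'wrist_force': [1.6211, 2.7441, 6.9478], 'width': 0.0008}
1.2 [ 0.66  -0.11   0.245] [-0.0008 -0.0012 -0.0008]
1.1 [ 0.64  -0.108  0.243] [ 0.0145 -0.0011 -0.0138]
1.0 [ 0.621 -0.106  0.239] [ 0.031  -0.0011 -0.0253]
0.9 [ 0.601 -0.104  0.234] [ 0.0486 -0.0011 -0.0351]
0.8 [ 0.583 -0.102  0.226] [ 0.0671 -0.0011 -0.0431]
0.7 [ 0.565 -0.1    0.219] [ 0.0849 -0.0011 -0.0501]
```

>>> drive_tool([
  [0.0,[0.0145,-0.001,-0.014],[0,0,0]],
  [0.0,[0.031,-0.001,-0.025],[0,0,0]],
  [0.0,[0.0486,-0.001,-0.035],[0,0,0]],
  [0.0,[0.067,-0.001,-0.043],[0,0,0]],
  [0.0,[0.085,-0.001,-0.05],[0,0,0]],
])

```text
time: 43.25
tool_pos: [0.5631, -0.1002, 0.2134]
ee_rot: [3.14, 0.779, 3.035]
wrist_force: [1.5, -0.3, 0.6]
width: 0.0005
finger_force: 0.8
```

```bash
python3 arc.py .7 .6 .5 .4 .3 .2
```

```text
{'time': 43.25, 'tool_pos': [0.5631, -0.1002, 0.2134], 'ee_rot': [3.1405, 0.7787, 3.0347], 'joint_positions': [-0.3883, -0.3493, 1.9775, 0.284, 0.7753, -1.9794], 'wrist_force': [1.4938, -0.3014, 0.5626], 'width': 0.0005}
0.7 [ 0.565 -0.1    0.219] [-0.0052  0.0002 -0.002 ]
0.6 [ 0.549 -0.098  0.209] [ 0.013   0.0002 -0.0072]
0.5 [ 0.533 -0.097  0.199] [ 0.0317  0.0002 -0.0105]
0.4 [ 0.519 -0.095  0.186] [ 0.0506  0.0002 -0.0118]
0.3 [ 0.506 -0.094  0.173] [ 0.0696  0.0002 -0.0113]
0.2 [ 0.494 -0.093  0.158] [ 0.0885  0.0002 -0.0088]
```

>>> drive_tool([
  [0.0,[0.013,0,-0.0065],[0,0,0]],
  [0.0,[0.0317,0,-0.01],[0,0,0]],
  [0.0,[0.0506,0,-0.0115],[0,0,0]],
  [0.0,[0.0696,0,-0.011],[0,0,0]],
  [0.0,[0.0885,0,-0.0085],[0,0,0]],
])

```text
time: 43.88
tool_pos: [0.4955, -0.0933, 0.158]
ee_rot: [3.141, 0.781, 3.035]
wrist_force: [1.5, 0.3, 0.4]
width: 0.0006
finger_force: 0.6
```

```bash
python3 arc.py .2 .1 0.05 0 -.03
python3 - <<'E'
from h import *
s=snap('side','sj.png'); t=snap('top','tj.png')
# where a lid roof corner would be for each angle, and how lid-grey the picture is there
S=imaging.get_calibration('side')
for th in (1.85,1.2,.4,.3,.2,.1,0):
    f=lambda d,h:(80-d*np.cos(th)+h*np.sin(th),34+d*np.sin(th)+h*np.cos(th))
    print(th,[proj(S,case(f(d,90)[0],y,f(d,90)[1])).round().tolist() for d,y in((155,-100),(0,-100))])
print([(v,s[v,430].tolist()) for v in range(250,420,8)])
E
```

```text
{'time': 43.875, 'tool_pos': [0.4955, -0.0933, 0.158], 'ee_rot': [3.1412, 0.7811, 3.0347], 'joint_positions': [-0.4586, -0.4977, 2.1845, 0.3686, 0.7398, -2.1037], 'wrist_force': [1.5443, 0.3124, 0.4354], 'width': 0.0006}
0.2 [ 0.494 -0.093  0.158] [ 0.0012  0.0005 -0.0005]
0.1 [ 0.484 -0.092  0.141] [0.0197 0.0005 0.0038]
0.05 [ 0.48  -0.091  0.133] [0.0287 0.0005 0.0067]
0.0 [ 0.476 -0.091  0.124] [0.0377 0.0005 0.01  ]
-0.03 [ 0.474 -0.09   0.119] [0.0429 0.0005 0.0122]
1.85 [[545.0, 305.0], [507.0, 353.0]]
1.2 [[521.0, 313.0], [515.0, 340.0]]
0.4 [[464.0, 359.0], [507.0, 338.0]]
0.3 [[457.0, 366.0], [505.0, 339.0]]
0.2 [[450.0, 373.0], [502.0, 341.0]]
0.1 [[444.0, 380.0], [499.0, 343.0]]
0 [[438.0, 387.0], [496.0, 345.0]]
[(250, [205, 197, 189]), (258, [204, 196, 188]), (266, [178, 177, 181]), (274, [137, 132, 124]), (282, [154, 154, 155]), (290, [143, 145, 144]), (298, [150, 151, 151]), (306, [146, 148, 146]), (314, [152, 154, 153]), (322, [147, 148, 149]), (330, [153, 155, 156]), (338, [151, 152, 154]), (346, [153, 154, 155]), (354, [135, 137, 137]), (362, [85, 86, 87]), (370, [89, 90, 89]), (378, [86, 87, 87]), (386, [104, 103, 104]), (394, [87, 88, 88]), (402, [42, 40, 41]), (410, [43, 41, 39]), (418, [166, 159, 151])]
```

>>> drive_tool([
  [0.0,[0.0197,0,0.004],[0,0,0]],
  [0.0,[0.0287,0,0.0067],[0,0,0]],
  [0.0,[0.0377,0,0.01],[0,0,0]],
  [0.0,[0.043,0,0.0135],[0,0,0]],
  [0.0,[0.045,0,0.0155],[0,0,0]],
])

```text
time: 44.6
tool_pos: [0.4776, -0.0923, 0.1205]
ee_rot: [-3.139, 0.789, 3.037]
wrist_force: [-15.5, 2.7, 18.7]
width: 0.0002
finger_force: 9.8
```

```bash
python3 arc.py 0.05 0 -.05
```

```text
{'time': 44.6, 'tool_pos': [0.4776, -0.0923, 0.1205], 'ee_rot': [-3.1386, 0.789, 3.0366], 'joint_positions': [-0.4866, -0.5154, 2.2763, 0.432, 0.6746, -2.1916], 'wrist_force': [-15.4684, 2.6736, 18.7433], 'width': 0.0002}
0.05 [ 0.48  -0.091  0.133] [-0.0105  0.0014 -0.0072]
0.0 [ 0.476 -0.091  0.124] [-0.0015  0.0014 -0.004 ]
-0.05 [ 0.472 -0.09   0.116] [ 0.0071  0.0014 -0.0003]
```

>>> drive_tool([
  [0.0,[0,0,0],[0,0,0]],
  [0.0,[-0.005,0,-0.02],[0,0,0]],
  [0.0,[-0.01,0,-0.06],[0,0,0]],
  [0.0,[-0.01,0,-0.09],[0,0,0]],
  [0.0,[-0.01,0,-0.09],[0,0,0]],
])

```text
time: 45.22
tool_pos: [0.424, -0.0873, 0.187]
ee_rot: [3.141, 0.78, 3.034]
wrist_force: [-0.6, -0.3, 0.3]
width: 0.0004
finger_force: 0.0
```

>>> drive_tool([
  [0.0,[0,0,-0.02],[0,0,0]],
  [0.0,[0,0,-0.04],[0,0,0]],
  [0.0,[0,0,-0.04],[0,0,0]],
  [0.0,[0,0,-0.04],[0,0,0]],
  [0.0,[0,0,-0.04],[0,0,0]],
])

```text
time: 45.85
tool_pos: [0.4202, -0.0921, 0.212]
ee_rot: [3.134, 0.762, 3.034]
wrist_force: [-0.1, -0.2, 0.2]
width: 0.0003
finger_force: 0.0
```

Run:
```python
from h import *
st(); s=snap('side','sk.png'); r=cv2.imread('pics/side0.png')[:,:,::-1]
d=np.abs(s.astype(int)-r).mean(2)
# case region in side picture vs the initial one with lid shut, and template offset of lid
print('mean diff lid roof',d[300:370,390:480].mean(), 'key',d[385:425,385:425].mean())
g=lambda x:cv2.cvtColor(np.ascontiguousarray(x),cv2.COLOR_RGB2GRAY)
for n,(v0,v1,u0,u1) in dict(lid=(330,400,420,490),key=(385,425,385,425)).items():
    m=cv2.matchTemplate(g(s)[v0-15:v1+15,u0-15:u1+15],g(r)[v0:v1,u0:u1],cv2.TM_CCOEFF_NORMED); print(n,cv2.minMaxLoc(m)[1:],'(15,15)=same place')
```

```text
{'time': 45.85, 'tool_pos': [0.4202, -0.0921, 0.212], 'ee_rot': [3.1336, 0.7617, 3.0344], 'joint_positions': [-0.6196, -0.7555, 2.1899, 0.4083, 1.0546, -2.1688], 'wrist_force': [-0.0582, -0.2117, 0.2187], 'width': 0.0003}
mean diff lid roof 13.195291005291004 key 11.424166666666665
lid (0.9992284774780273, (7, 0), (15, 15)) (15,15)=same place
key (0.999445915222168, (15, 30), (15, 15)) (15,15)=same place
```

```bash
python3 -c "
from bench import robot
print(robot.close_job())"
```

```text
the job is handed in; nothing more can be done
None
```

The job is handed in at about 46 s of the 210 s: the release key opened the lid and all five dropper bottles were set down upright in wells. The lid was then pushed shut and held after the arm let go, and the side camera showed lid and key exactly where they were at the start. The hand-in gave no verdict.

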